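# Light the tortilla press

## Task

Light up the tortilla press for a batch: first take the sauce bottle out of the lamp's way and set it down gently, upright, in the middle of the blue coaster; then swing the lamp arm by its handle until the shade is centred over the press; last, wind the lamp timer's key clockwise, turn by turn, up to its stop. Do not let the lamp bump the bottle, and leave everything else on the table where it is.

Things in the scene. Friction and masses are not known exactly. Their poses are not given: they have to be found in the camera images.
- bottle: amber sauce bottle, 215 mm tall, about 0.4 kg; body 62 mm wide up to 120 mm, shoulder to 152 mm, then a round neck 28 mm wide from 152 to 196 mm (grip it there), red cap 31 mm wide on top. Origin at the centre of its underside. It starts standing in the path of the lamp's shade.
- coaster: fixed round blue tile with a yellow disc, 90 mm wide, 8 mm thick, on the table left of centre; origin at the centre of its underside, so its top is 8 mm higher.
- lamp: red lamp: fixed round foot 124 mm wide and a steel post 22 mm wide, 282 mm tall; origin under the post's axis, which is the hinge axis of the arm. The arm is a level bar (underside 261 mm, top 275 mm above the table) reaching 260 mm to the shade, a red cone 110 mm wide whose lower edge is 170 mm above the table.
- lamp_arm (a joint): angle of the lamp arm (rad), counter-clockwise positive seen from above; at 0 the arm points along the lamp's own -x axis, its travel is -0.25 to 1.9. It starts at 1.5 or more; the press lies near 0, so it must swing clockwise. It stays where it is left; friction at the hinge takes about 1 N at the handle.
- lamp_grip (a point): point on the axis of the black round upright handle pin on the lamp's tip, 18 mm wide, standing from 275 mm to 333 mm above the table; the point is 310 mm above the table, 260 mm from the post's axis and straight above the shade's centre. It moves with the arm.
- press_top (a point): middle of the top plate of the closed aluminium tortilla press, 46 mm above the table. The press is fixed, plates 170 mm wide, whole thing under 90 mm high, with its lever folded over the top. Its middle lies 250 to 275 mm from the lamp post's axis.
- key (a joint): how far the timer's key is wound (rad): 0 run down, 3.3 its stop, fully wound. Winding turns it clockwise as seen looking at the sloping face. It starts somewhere between 0.5 and 1.2. A weak spring with a holding friction: it stays where it is let go; turning takes at most 0.1 N m.
- key_grip (a point): centre of the orange 28 mm square key head (26 mm long on its axis) on the lamp's wind-up timer, a fixed white box 100 mm wide. The point is 30 mm off the sloping face (head from 16 to 42 mm), 103 mm above the table. z = key axis, out of the face, 35 degrees from vertical towards the table's near right; x, y square to the head's flats, turning with it.
- oil_jar: bystander: jar, 64 mm wide, 150 mm tall, standing between the lamp post and the path of the lamp's shade; the arm's bar passes over it; leave it alone. Origin at the centre of its underside.
- mug: bystander: blue mug, 76 mm wide, 85 mm tall, handle to its +y; leave it alone. Origin at the centre of its underside.
- salt: bystander: white salt jar with brass lid, 60 mm wide, 80 mm tall; leave it alone. Origin at the centre of its underside.
- bowl: bystander: clay bowl, 100 mm wide, 45 mm high; leave it alone. Origin at the centre of its underside.
- can: bystander: can, 74 mm wide, 100 mm tall; leave it alone. Origin at the centre of its underside.
- spoon: bystander: wooden spoon 250 mm long lying along its x axis; leave it alone. Origin at the centre of its underside.
- tongs: bystander: steel tongs 230 mm long, 17 mm high, lying along their x axis; leave it alone. Origin at the centre of its underside.
- scoop: bystander: green plastic scoop 190 mm long, 40 mm high, lying along its x axis; leave it alone. Origin at the centre of its underside.
Things that resemble listed ones, but are neither listed nor needed, are in the scene too. Leave any red or yellow look-alike of the part that bears key alone.

How it is judged:
On the way, in this order (a step that is already met when the one before it is completed fails the run):
1. bottle upright on the coaster and let go (horizontal distance between bottle and coaster below 0.022 m and angle between bottle's own z axis and vertical below 0.1 rad and z of bottle in the frame of coaster between 0.004 and 0.012 m and contact force between bottle and the fingers below 0.1 N), for 0.2 s.
2. lamp shade over the press, arm let go and still, bottle still on its coaster (all of step 1 and horizontal distance between lamp_grip and press_top below 0.03 m and velocity of joint lamp_arm between -0.05 and 0.05 rad/s and contact force between lamp and the fingers below 0.1 N), for 0.2 s.
3. key fully wound (value of joint key above 3.08 rad), for 0.2 s.
At the end, for the whole second after the job is handed in: Bottle upright (0.1 rad), released and at rest on the coaster, within 22 mm of its centre; lamp arm let go and still, shade axis within 30 mm (horizontally) of the press's middle; key within 0.22 rad of its stop (all of step 2 and value of joint key above 3.08 rad and linear speed of bottle below 0.02 m/s); the robot touches nothing.
It fails at once if the bottle is tipped over (angle between bottle's own z axis and vertical above 0.5 rad).
It fails at once if the bottle is dropped or banged on the coaster (over 60 N) (contact force between bottle and coaster above 60 N).
It fails at once if the lamp bumps the bottle (contact force between lamp and bottle above 1 N).
It fails at once if a bystander is moved by more than 30 mm (distance of any of oil_jar, mug, salt, bowl, can, spoon, tongs, scoop from where it was at the start of the episode above 0.03 m).
It also fails if it takes over 72 s, if anything falls off the work surface, if the arm or the gripper's body presses on something with over 40 N, if the wrist force passes 120 N, or if a joint passes its speed limit or range.

## Robot

A 6-joint arm with a two-finger parallel gripper is mounted at the origin on the work surface. World frame = base frame: x ahead of the robot, y to its left, z up, the work surface at z = 0. Lengths are in m, angles in rad, forces in N, time in s.
With the tool pointing down it reaches from about 0.3 to 0.875 m from the base axis. Payload 6.4 kg.
Tool frame: the origin (TCP) lies midway between the tips of the shut fingers; the grasp point (between the pads) lies 19 mm behind it; x points along the fingers, y is the direction in which the jaws open and shut, and the axes are right-handed (so a half turn about x gives the same grasp; the last joint's range is limited). The gripper opens to 85 mm and grips with 20 to 120 N. Pads are 22 mm wide; open, the fingers measure 114 mm over their backs; the gripper's body (76 mm by 85 mm) begins 54 mm behind the grasp point. The pads swing forward as they close: fully open they stand 13 mm farther back than shut.
Start: joints at [0.952, 0.181, 1.607, -0, 1.354, -0.206], TCP at [0.231, 0.527, 0.203] pointing down, gripper open.
Joint ranges: [-2.99, 2.99], [-0.89, 2.07], [0.3, 2.58], [-1.14, 4.28], [0, 2.63], [-3.12, 3.12]. Speed limits (rad/s): [2.57, 2.57, 3.01, 3.14, 3.14, 3.14].

## Interface

Orientations are given as a unit quaternion [w, x, y, z].
In Python, from bench import ctrl gives the robot as it stands.
- The arm moves only by the tool servo_tool, never from a script. Its argument "targets" is a list of rows, each a list of 7 numbers: the turn, a rotation vector about the tool's x, y, z in rad, then the shift along the tool's x, y, z in mm, then the opening, from -1 (shut) to 1 (fully open). A call has exactly 8 rows; each row is the pose to reach, as a shift and turn from the pose measured when the call began, along the tool's axes at that moment; what a row does not reach only later rows make up. A row lasts 1/8 s, in which the tool goes at most 62.5 mm and 10.7 degrees, less where a joint would pass 70% of its speed; a pose out of reach is approached as far as the arm can. A call with a gripper value outside its range is refused whole. The fingers move at their own pace and stop on an object; the grip force is fixed at half the most. Time passes only in rows, so rows that repeat a pose let the fingers close, or fill a call up. It gives the time, the measured TCP pose, the force and the opening at its end, in the units of the state.
- ctrl.get_obs(): the state, without advancing time (a new reading comes with each control period).
- ctrl.camera(name): name is "scene" or "side" or "wrist"; returns a dict with "pixels" (480x640x3 uint8, blue, green, red), "intrinsics" (3x3 intrinsics, pixels), "R" (3x3) and "t" (3): a world point X has camera coordinates R X + t; the wrist camera has in their place "tool_from_camera" (4x4, takes a point from camera to tool coordinates, whose origin is the TCP and whose axes are the tool frame's). Camera axes: x right, y down, z forward; pixel columns grow to the right and rows downward; lengths in m; the calibration is good to about 2 mm. A picture is of the moment at which its call begins: read the wrist's pose just before it. There is no depth.
- ctrl.hand_in(): hands the job in, once; it reports no verdict.
The state is a dict: "time_s": time; "q": joint angles; "dq": joint speeds; "joint_efforts": joint torques, N m; "eef_pos": TCP position; "eef_rot": TCP orientation; "wrist_force": force on the tool from outside, world axes, zero at the start; "torque": the same for the moment, N m; "opening": opening from 0.0 (shut) to 1.0 (fully open).
Only numpy, scipy, OpenCV 4.12 (cv2) and the standard library are available. Lean on these libraries where they do the work, as an engineer would, in place of code of your own. Each camera call takes 0.05 s, during which the arm holds its last target.

## Working session

There is one attempt and no reset: what is moved stays moved. The work goes in short steps, Python scripts to look and compute and a tool call to move; the robot and the scene stay as the last step left them, time stands still between calls to the robot, and variables do not carry over. Pictures are saved under pics/ and viewed, and the job is handed in when it is done.

Besides the shell and the picture viewer there is one more tool, called after "Emit:" as a command line: name --pt "numbers of a row" for each row, then --argument value for the rest. servo_tool: Moves the arm, as the interface text tells. Its arguments: {"type":"object","properties":{"targets":{"type":"array","items":{"type":"array","items":{"type":"number"}}}},"required":["targets"]}

```bash
ls -la; mkdir -p pics
python3 - <<'E'
from bench import ctrl
import cv2,numpy as np
o=ctrl.get_obs();print(o)
for n in ["scene","side","wrist"]:
    c=ctrl.camera(n);cv2.imwrite(f"pics/a_{n}.png",c["pixels"])
    print(n,{k:np.round(v,4).tolist() for k,v in c.items() if k!="pixels"})
E
```

```text
total 12
drwxr-xr-x  3 agent agent 4096 Dec  6 22:36 .
drwxr-xr-x 23 root  root  4096 Dec  6 22:36 ..
drwxr-xr-x  2 agent agent 4096 Dec  6 22:36 pics
{'time_s': 0.0, 'q': array([ 9.51696765e-01,  1.81547037e-01,  1.60799600e+00, -1.04880795e-05,
        1.35375175e+00, -2.06311153e-01]), 'dq': array([-0.00128121,  0.00119933,  0.00037666,  0.000408  ,  0.00095568,
       -0.00049457]), 'joint_efforts': array([ 3.94709687e-04, -4.44875157e+01, -3.51338625e+01, -3.05331068e-04,
        8.96448211e-03, -2.28276508e-05]), 'eef_pos': array([0.23031911, 0.52622356, 0.2018866 ]), 'eef_rot': array([ 0.69186116,  0.14435523,  0.69233727, -0.14546067]), 'wrist_force': array([-0.16296374, -0.27988933, -0.57069533]), 'torque': array([-0.00239983, -0.0373761 , -0.00385848]), 'opening': 0.9998955721895045}
scene {'intrinsics': [[594.4048, 0.0, 318.9551], [0.0, 594.4048, 231.8598], [0.0, 0.0, 1.0]], 'R': [[-0.5787, 0.8155, -0.0021], [0.6898, 0.4881, -0.5347], [-0.435, -0.3109, -0.8451]], 't': [0.3098, -0.2358, 1.7278]}
side {'intrinsics': [[514.6127, 0.0, 313.0663], [0.0, 514.6127, 240.2054], [0.0, 0.0, 1.0]], 'R': [[0.9983, -0.0569, 0.0116], [-0.029, -0.6613, -0.7496], [0.0504, 0.748, -0.6618]], 't': [-0.4799, 0.1536, 1.5673]}
wrist {'intrinsics': [[355.7493, 0.0, 328.8646], [0.0, 355.7493, 236.1025], [0.0, 0.0, 1.0]], 'tool_from_camera': [[0.0009, -0.2752, 0.9614, -0.1707], [1.0, 0.0007, -0.0008, -0.0004], [-0.0004, 0.9614, 0.2752, -0.0697], [0.0, 0.0, 0.0, 1.0]]}
```

View pics/a_scene.png

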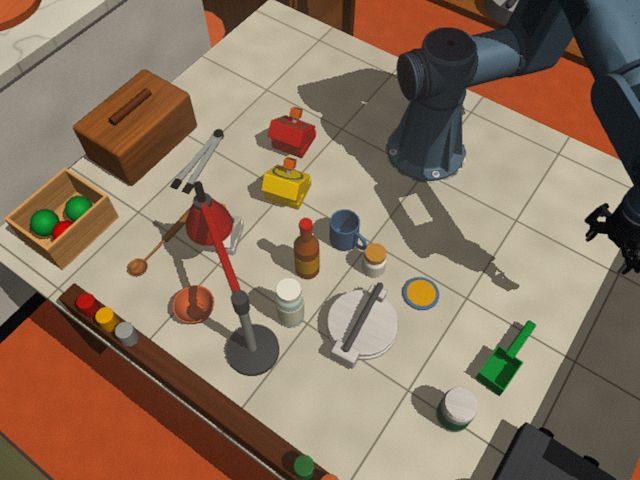

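View pics/a_side.png

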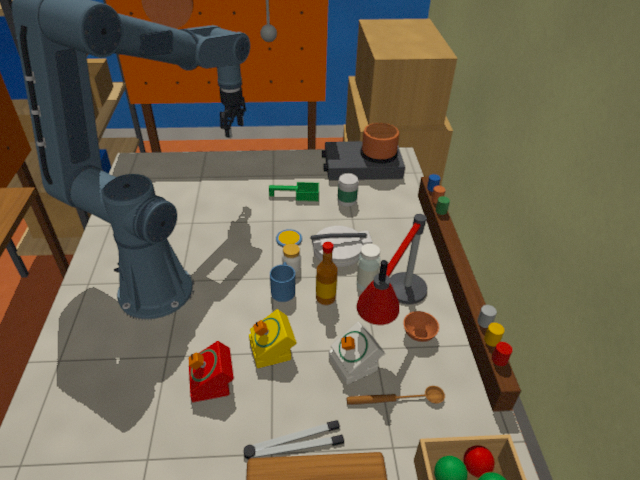

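View pics/a_wrist.png

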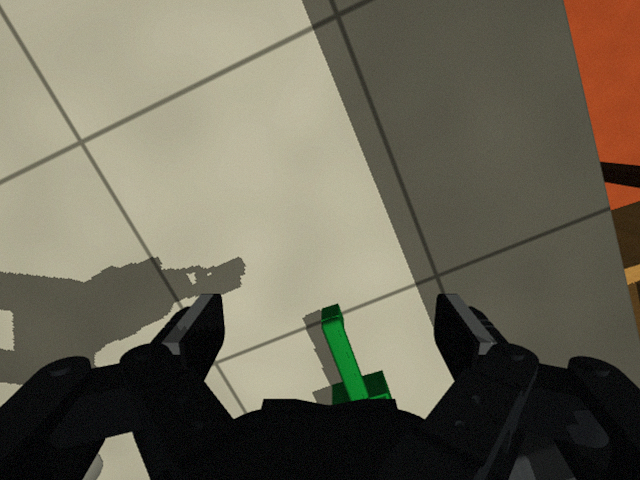

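The scene view shows the bottle at (307,250), lamp foot at (250,348), shade at (208,225), coaster at (421,292) and press at (362,322). The side view shows three timers: red (210,370), yellow (272,338) and white (355,350). The white one fits the description. Next I'll enlarge crops to confirm that and to pick pixels.

Run:
```python
import cv2,numpy as np
def crop(n,x0,y0,w,h,s,out):
    im=cv2.imread(f"pics/a_{n}.png")[y0:y0+h,x0:x0+w]
    im=cv2.resize(im,None,fx=s,fy=s,interpolation=cv2.INTER_CUBIC)
    for i in range(0,w,20):
        cv2.putText(im,str(x0+i),(i*s,10),0,.35,(255,0,255),1);cv2.line(im,(i*s,0),(i*s,im.shape[0]),(255,0,255) if i%100==0 else (200,160,200),1)
    for i in range(0,h,20):
        cv2.putText(im,str(y0+i),(0,i*s+10),0,.35,(255,0,255),1);cv2.line(im,(0,i*s),(im.shape[1],i*s),(200,160,200),1)
    cv2.imwrite(out,im)
crop("scene",170,170,200,150,4,"pics/c1.png")
crop("scene",200,250,200,150,4,"pics/c1b.png")
crop("scene",310,230,200,150,4,"pics/c2.png")
crop("side",260,210,200,150,4,"pics/c3.png")
crop("side",300,300,140,100,5,"pics/c4.png")
```

```text
(no output)
```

View pics/c1.png

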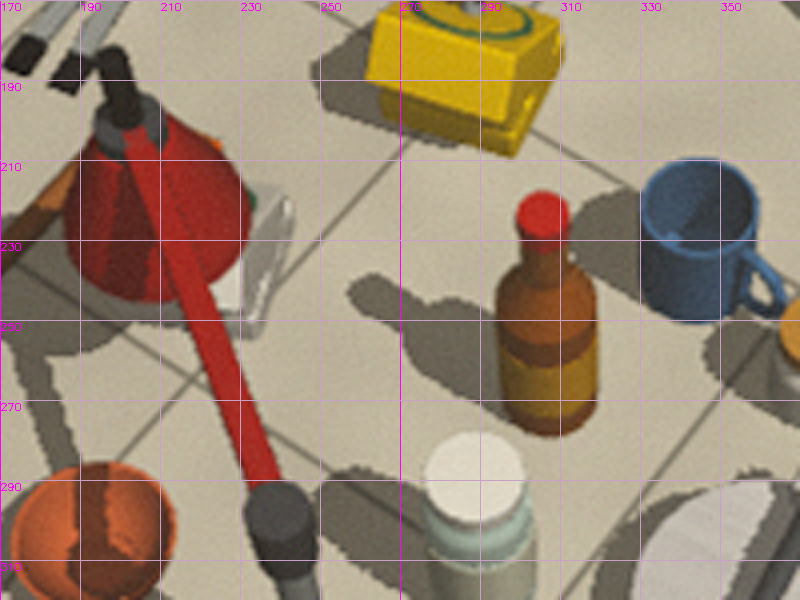

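View pics/c1b.png

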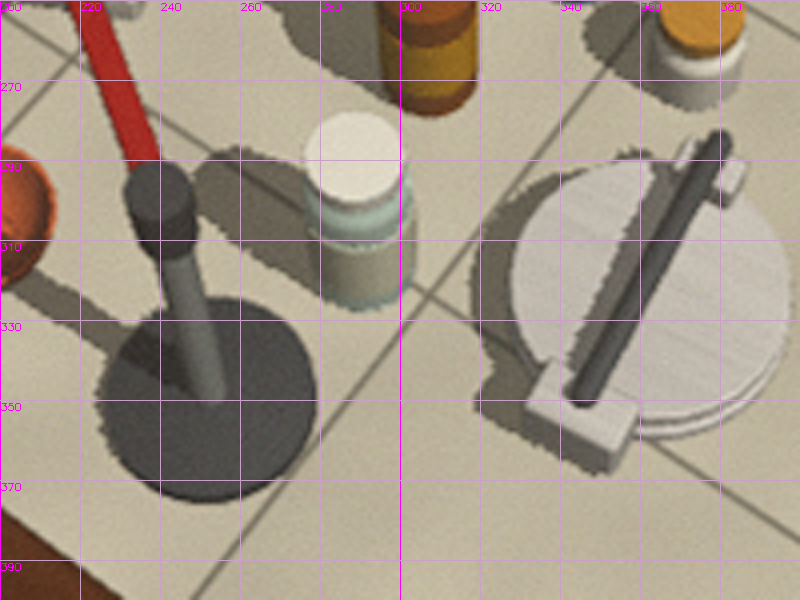

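View pics/c2.png

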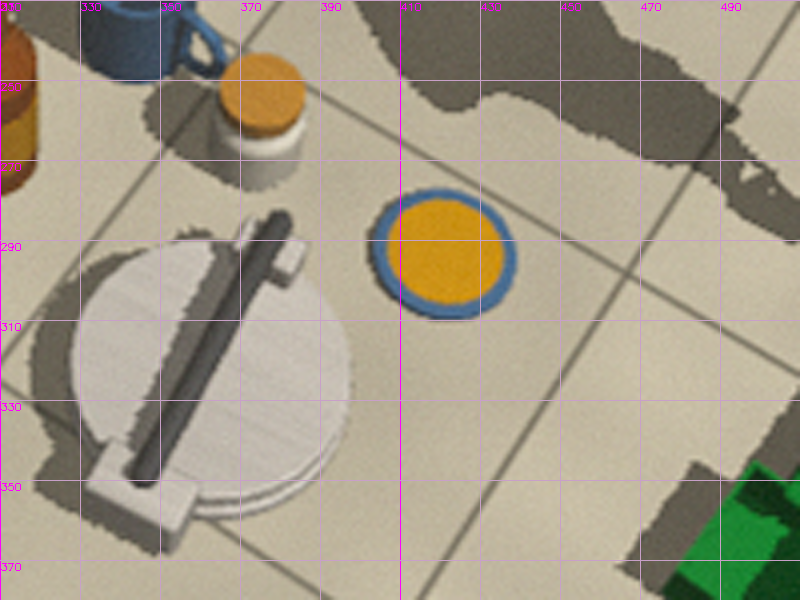

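View pics/c3.png

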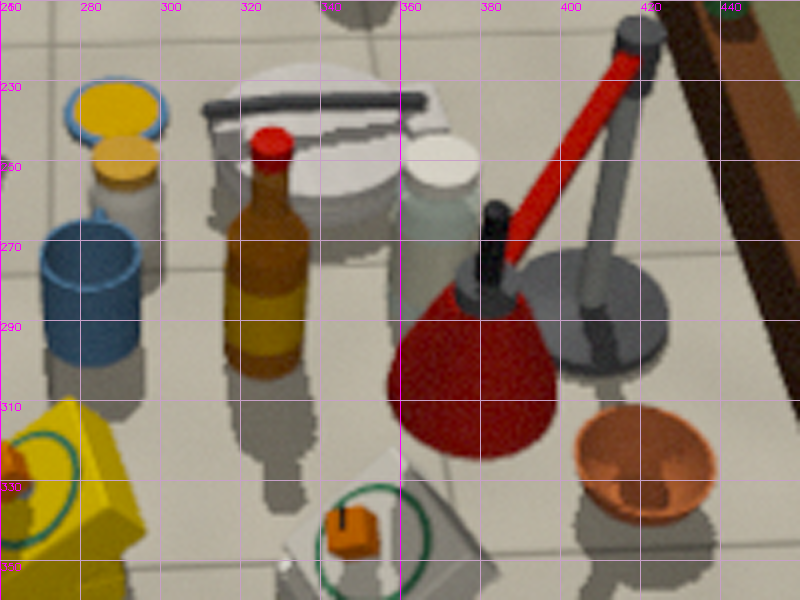

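View pics/c4.png

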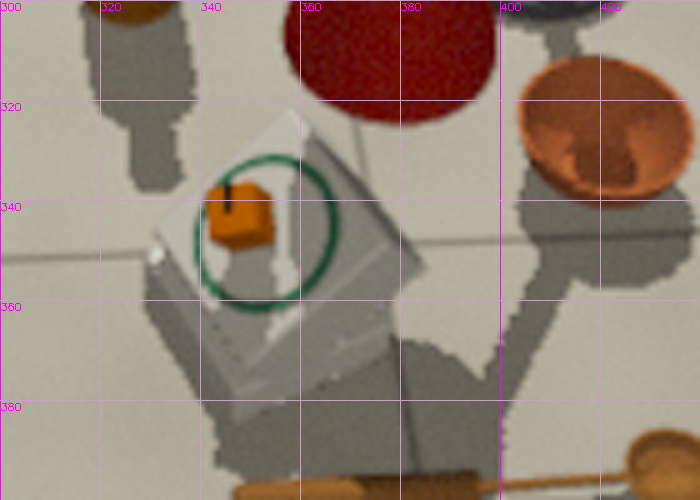

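```bash
cat > h.py <<'E'
import numpy as np,cv2
from bench import ctrl
from scipy.spatial.transform import Rotation as Rot
import pickle,os
if not os.path.exists("cams.pkl"):
    pickle.dump({n:{k:v for k,v in ctrl.camera(n).items() if k!="pixels"} for n in ["scene","side"]},open("cams.pkl","wb"))
C=pickle.load(open("cams.pkl","rb"))
def ray(n,p):
    c=C[n];d=np.linalg.solve(c["intrinsics"],[p[0],p[1],1.]);return -c["R"].T@c["t"],c["R"].T@d
def atz(n,p,z):
    o,d=ray(n,p);return o+d*(z-o[2])/d[2]
def tri(a,b):
    A=[];B=[]
    for n,p in (("scene",a),("side",b)):
        o,d=ray(n,p);d/=np.linalg.norm(d);P=np.eye(3)-np.outer(d,d);A.append(P);B.append(P@o)
    return np.linalg.lstsq(np.vstack(A),np.hstack(B),rcond=None)[0]
def proj(n,X):
    c=C[n];v=c["intrinsics"]@(c["R"]@np.asarray(X)+c["t"]);return v[:2]/v[2]
def toolR(q): return Rot.from_quat(np.r_[q[1:],q[0]]).as_matrix()
def state():
    o=ctrl.get_obs();return o,toolR(o["eef_rot"])
def delta(pos,R=None):
    "turn (rotvec) and shift mm in current tool frame to reach TCP pos, rotation R"
    o,R0=state();s=R0.T@(np.asarray(pos)-o["eef_pos"])*1000
    r=np.zeros(3) if R is None else Rot.from_matrix(R0.T@R).as_rotvec()
    return np.round(r,3),np.round(s,1)
E
python3 - <<'E'
from h import *
np.set_printoptions(precision=4,suppress=True)
L=[("cap",(305.7,221.7),(328,244.2),.215),("post",(240,297.5),(420.2,218),.282),("pin",(198.2,183.7),(384.2,262),.333),("coaster",(421.4,292.9),(289,237.5),.008),("press",(362.5,321.5),(338,242.5),.046)]
for n,a,b,z in L: print(n,tri(a,b),atz("scene",a,z),atz("side",b,z))
print("key",atz("side",(347.5,343.5),.103))
for n,p,z in [("oil",(290,290),.15)]: print(n,atz("scene",p,z))
E
```

```text
cap [ 0.5149 -0.0519  0.2171] [ 0.5123 -0.0524  0.215 ] [ 0.5164 -0.0506  0.215 ]
post [ 0.7662 -0.0271  0.2805] [ 0.7651 -0.0258  0.282 ] [ 0.767  -0.0298  0.282 ]
pin [ 0.6272 -0.2468  0.3315] [ 0.6268 -0.2455  0.333 ] [ 0.6277 -0.249   0.333 ]
coaster [0.4103 0.2219 0.0063] [0.4099 0.2225 0.008 ] [0.4113 0.2191 0.008 ]
press [0.5708 0.1513 0.0392] [0.5738 0.1525 0.046 ] [0.5696 0.1439 0.046 ]
key [ 0.5493 -0.3032  0.103 ]
oil [ 0.6455 -0.0003  0.15  ]
```

Run:
```python
from h import *
def circ(im,n,c,r,z,col):
    t=np.linspace(0,2*np.pi,60)
    p=np.array([proj(n,(c[0]+r*np.cos(a),c[1]+r*np.sin(a),z)) for a in t])
    cv2.polylines(im,[np.round(p*16).astype(np.int32)],True,col,1,cv2.LINE_AA,4)
out=[]
for n,(x0,y0) in (("scene",(200,200)),("side",(270,190))):
    im=cv2.imread(f"pics/a_{n}.png")
    circ(im,n,(.572,.149),.085,.046,(0,0,255))
    circ(im,n,(.410,.221),.045,.008,(255,0,255))
    circ(im,n,(.766,-.0275),.062,.012,(0,255,0)); circ(im,n,(.766,-.0275),.011,.282,(0,255,0))
    circ(im,n,(.515,-.052),.0155,.215,(255,255,0)); circ(im,n,(.515,-.052),.031,.0,(255,255,0)); circ(im,n,(.515,-.052),.031,.12,(255,255,0))
    circ(im,n,(.627,-.247),.055,.170,(255,255,0));circ(im,n,(.627,-.247),.009,.333,(255,255,0))
    out.append(cv2.resize(im[y0:y0+200,x0:x0+250],None,fx=3.2,fy=3,interpolation=cv2.INTER_CUBIC))
    cv2.imwrite(f"pics/o_{n}.png",out[-1])
o,R=state();print(R.round(3))
```

```text
[[-0.     0.401  0.916]
 [-0.001  0.916 -0.401]
 [-1.    -0.001 -0.   ]]
```

View pics/o_scene.png

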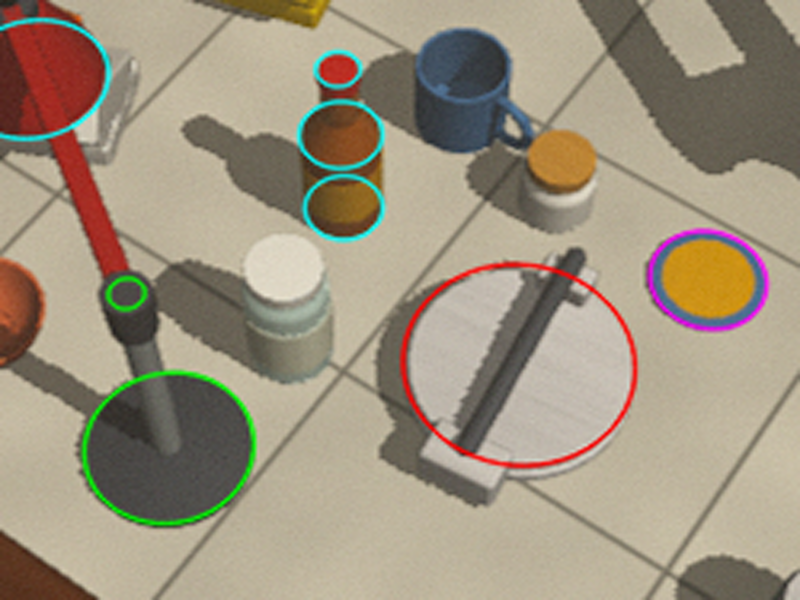

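View pics/o_side.png

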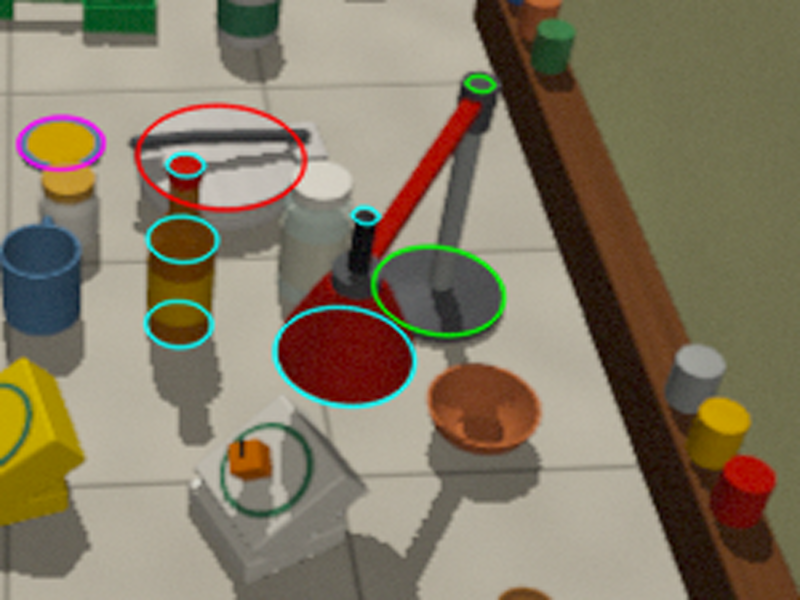

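The overlays match: the white timer box is under the shade, the bottle is at (.515,-.052), the coaster at (.410,.221), the pin at (.627,-.247) and the press at about (.573,.148). Next I'll move above the bottle.

```bash
cat >> h.py <<'E'
def down(a):
    a=np.radians(a);c,s=np.cos(a),np.sin(a)
    return np.array([[0,c,s],[0,s,-c],[-1,0,0]])
E
python3 - <<'E'
from h import *
print(delta((.515,-.052,.27),down(6)))
E
```

```text
(array([1.053e+00, 0.000e+00, 1.000e-03]), array([ -67.4, -415.8,  492.7]))
```

Emit:
servo_tool --pt "0.09 0 0 -20 -35 41 1" --pt "0.18 0 0 -40 -70 82 1" --pt "0.26 0 0 -67 -104 123 1" --pt "0.35 0 0 -67 -139 164 1" --pt "0.44 0 0 -67 -173 205 1" --pt "0.53 0 0 -67 -208 246 1" --pt "0.62 0 0 -67 -243 287 1" --pt "0.7 0 0 -67 -277 328 1"

```text
time_s: 1.25
eef_pos: [0.4203, 0.1396, 0.2697]
eef_rot: [0.6, 0.374, 0.6, -0.374]
wrist_force: [0.7, -0.1, 0.3]
opening: 1.001
```

Run:
```python
from h import *
print(state()[0]["eef_pos"],state()[0]["q"].round(2));print(delta((.515,-.052,.27),down(6)))
```

```text
[0.42032526 0.13956805 0.26972419] [ 0.05 -0.18  1.83 -0.    1.49 -0.4 ]
(array([ 0.35 ,  0.001, -0.   ]), array([-2.000e-01,  8.000e-01,  2.137e+02]))
```

Emit:
servo_tool --pt "0.06 0 0 0 0 36 1" --pt "0.12 0 0 0 0 72 1" --pt "0.18 0 0 0 0 108 1" --pt "0.24 0 0 0 0 144 1" --pt "0.3 0 0 0 0 180 1" --pt "0.35 0 0 0 1 207 1" --pt "0.35 0 0 0 1 214 1" --pt "0.35 0 0 0 1 214 1"

```text
time_s: 2.25
eef_pos: [0.5151, -0.052, 0.2696]
eef_rot: [0.526, 0.473, 0.526, -0.473]
wrist_force: [-1.0, 0.0, -0.7]
opening: 1.002
```

Run:
```python
from h import *
o,R=state();c=ctrl.camera("wrist");im=c["pixels"];cv2.imwrite("pics/w1.png",im)
print(o["eef_pos"],o["q"].round(2))
def wproj(X):
    T=np.linalg.inv(c["tool_from_camera"]);p=R.T@(np.asarray(X)-o["eef_pos"]);v=c["intrinsics"]@(T@np.r_[p,1])[:3];return (v[:2]/v[2]).round(1)
print(wproj((.515,-.052,.215)))
print(delta((.515,-.052,.158),down(6)))
```

```text
[ 0.51505093 -0.05200313  0.26957699] [-0.33  0.    1.67 -0.    1.47 -0.44]
[329.1 242.9]
(array([0.001, 0.   , 0.   ]), array([111.7,   0. ,   0.5]))
```

View pics/w1.png

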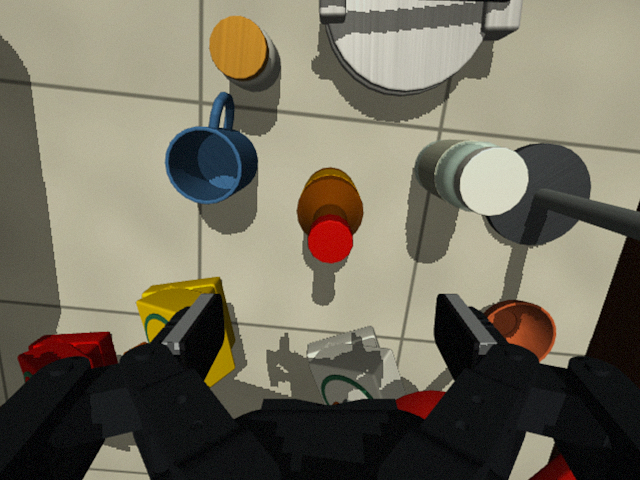

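The wrist view shows the red cap at (330,241), within 2 px of the prediction, so I'll descend straight down.

Emit:
servo_tool --pt "0 0 0 20 0 0 1" --pt "0 0 0 40 0 0 1" --pt "0 0 0 60 0 0 1" --pt "0 0 0 80 0 0 1" --pt "0 0 0 97 0 0 1" --pt "0 0 0 107 0 0 1" --pt "0 0 0 111 0 0 1" --pt "0 0 0 111 0 0 1"

```text
time_s: 3.3
eef_pos: [0.5151, -0.0515, 0.1589]
eef_rot: [0.526, 0.473, 0.526, -0.473]
wrist_force: [-0.5, -0.8, 0.5]
opening: 1.002
```

Emit:
servo_tool --pt "0 0 0 0 0 0 -1" --pt "0 0 0 0 0 0 -1" --pt "0 0 0 0 0 0 -1" --pt "0 0 0 0 0 0 -1" --pt "0 0 0 0 0 0 -1" --pt "0 0 0 0 0 0 -1" --pt "0 0 0 0 0 0 -1" --pt "0 0 0 0 0 0 -1"

```text
time_s: 4.3
eef_pos: [0.5156, -0.0517, 0.1594]
eef_rot: [0.526, 0.473, 0.525, -0.473]
wrist_force: [0.3, -0.9, 5.5]
opening: 0.343
```

Run:
```python
from h import *
print(ctrl.get_obs()["wrist_force"],ctrl.get_obs()["opening"])
c=[cv2.resize(ctrl.camera(n)["pixels"][y:y+150,x:x+133],None,fx=3,fy=3) for n,x,y in (("scene",240,160),("side",260,180))]
cv2.imwrite("pics/g1.png",np.hstack(c))
```

```text
[ 0.34598846 -0.91439559  5.5015703 ] 0.3432386970183982
```

View pics/g1.png

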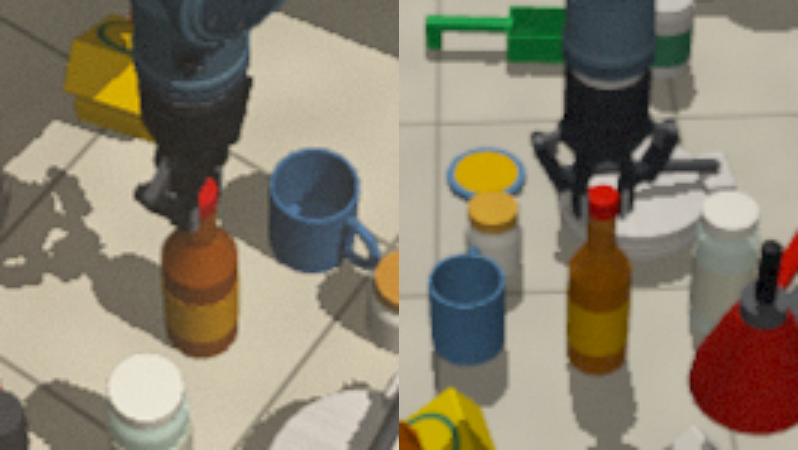

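Emit:
servo_tool --pt "0 0 0 -5 0 0 -1" --pt "0 0 0 -15 0 0 -1" --pt "0 0 0 -30 0 0 -1" --pt "0 0 0 -50 0 0 -1" --pt "0 0 0 -75 0 0 -1" --pt "0 0 0 -100 0 0 -1" --pt "0 0 0 -115 0 0 -1" --pt "0 0 0 -120 0 0 -1"

```text
time_s: 5.4
eef_pos: [0.5158, -0.0517, 0.2807]
eef_rot: [0.527, 0.473, 0.525, -0.472]
wrist_force: [0.3, -0.6, -4.5]
opening: 0.341
```

Run:
```python
from h import *
print(ctrl.get_obs()["wrist_force"],ctrl.get_obs()["opening"])
c=[cv2.resize(ctrl.camera(n)["pixels"][y:y+200,x:x+133],None,fx=3,fy=3) for n,x,y in (("scene",240,110),("side",260,130))]
cv2.imwrite("pics/g2.png",np.hstack(c))
print(delta((.410,.221,.285),down(45)))
```

```text
[ 0.32111441 -0.63630808 -4.47552273] 0.341312295430068
(array([-0.679,  0.001, -0.001]), array([  -5.7,  -75.9, -282.2]))
```

View pics/g2.png

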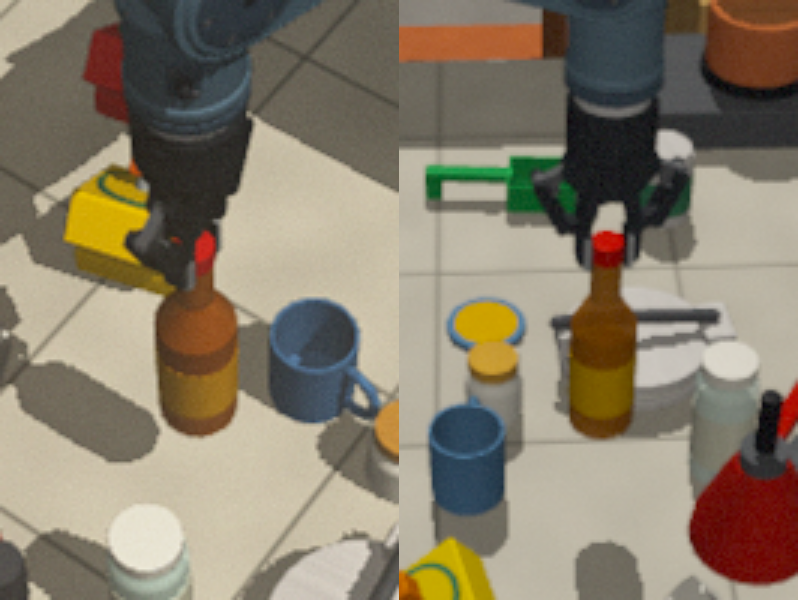

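The bottle is lifted, upright, and reads 4.5 N. Next I'll carry it over the coaster.

Emit:
servo_tool --pt "-0.04 0 0 0 -5 -17 -1" --pt "-0.14 0 0 0 -15 -56 -1" --pt "-0.24 0 0 0 -27 -100 -1" --pt "-0.35 0 0 0 -39 -146 -1" --pt "-0.46 0 0 0 -51 -190 -1" --pt "-0.56 0 0 0 -63 -232 -1" --pt "-0.64 0 0 0 -71 -264 -1" --pt "-0.68 0 0 0 -76 -282 -1"

```text
time_s: 6.5
eef_pos: [0.4075, 0.2229, 0.2783]
eef_rot: [0.654, 0.268, 0.654, -0.269]
wrist_force: [0.2, -0.4, -4.1]
opening: 0.34
```

Run:
```python
from h import *
print(state()[0]["eef_pos"],state()[0]["q"].round(2),delta((.410,.221,.1675),down(45)))
```

```text
[0.40750009 0.22291007 0.27826112] [ 0.24 -0.13  1.77  0.    1.5  -0.55] (array([ 0.007, -0.001,  0.001]), array([110.8,   0.5,   3.2]))
```

Emit:
servo_tool --pt "0 0 0 15 0 3 -1" --pt "0 0 0 35 0 3 -1" --pt "0 0 0 55 0 3 -1" --pt "0 0 0 73 0 3 -1" --pt "0 0 0 88 0 3 -1" --pt "0 0 0 98 0 3 -1" --pt "0 0 0 103 0 3 -1" --pt "0 0 0 105 0 3 -1"

```text
time_s: 7.5
eef_pos: [0.4097, 0.2208, 0.1733]
eef_rot: [0.654, 0.268, 0.654, -0.269]
wrist_force: [1.1, 0.3, -4.9]
opening: 0.344
```

Run:
```python
from h import *
print(ctrl.get_obs()["wrist_force"],ctrl.get_obs()["opening"])
c=[cv2.resize(ctrl.camera(n)["pixels"][y:y+200,x:x+133],None,fx=3,fy=3) for n,x,y in (("scene",350,140),("side",230,100))]
cv2.imwrite("pics/g3.png",np.hstack(c))
print(state()[0]["eef_pos"],delta((.410,.221,.1675),down(45)))
```

```text
[ 1.05420129  0.28057394 -4.87594837] 0.3438610896335744
[0.40979796 0.2208404  0.173528  ] (array([ 0.007, -0.   ,  0.   ]), array([6. , 0.3, 0. ]))
```

View pics/g3.png

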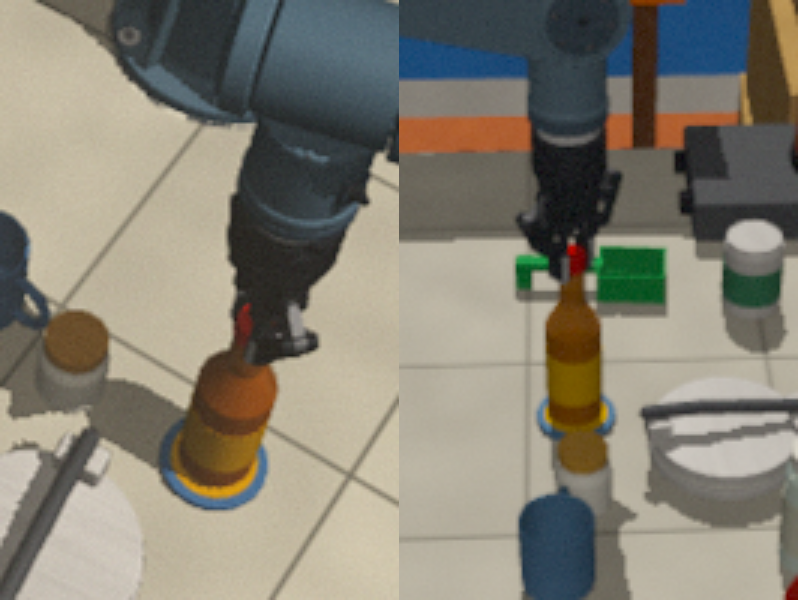

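Emit:
servo_tool --pt "0 0 0 1 0 0 -1" --pt "0 0 0 2 0 0 -1" --pt "0 0 0 3 0 0 -1" --pt "0 0 0 4 0 0 -1" --pt "0 0 0 5 0 0 -1" --pt "0 0 0 5.5 0 0 -1" --pt "0 0 0 6 0 0 -1" --pt "0 0 0 6 0 0 -1"

```text
time_s: 8.6
eef_pos: [0.4098, 0.2209, 0.1675]
eef_rot: [0.654, 0.268, 0.654, -0.268]
wrist_force: [0.3, 0.0, -4.1]
opening: 0.341
```

Emit:
servo_tool --pt "0 0 0 0.3 0 0 -1" --pt "0 0 0 0.6 0 0 -1" --pt "0 0 0 0.9 0 0 -1" --pt "0 0 0 1.2 0 0 -1" --pt "0 0 0 1.5 0 0 -1" --pt "0 0 0 1.8 0 0 -1" --pt "0 0 0 2 0 0 -1" --pt "0 0 0 2 0 0 -1"

```text
time_s: 9.6
eef_pos: [0.4108, 0.221, 0.1674]
eef_rot: [0.655, 0.269, 0.654, -0.268]
wrist_force: [-2.9, -0.6, 10.6]
opening: 0.342
```

Contact is made, with about 15 N on the coaster. Next I'll ease off and open.

Emit:
servo_tool --pt "0 0 0 0 0 0 -1" --pt "0 0 0 0 0 0 -0.1" --pt "0 0 0 0 0 0 0.1" --pt "0 0 0 0 0 0 0.5" --pt "0 0 0 0 0 0 1" --pt "0 0 0 0 0 0 1" --pt "0 0 0 0 0 0 1" --pt "0 0 0 0 0 0 1"

```text
time_s: 10.6
eef_pos: [0.4108, 0.2211, 0.1674]
eef_rot: [0.655, 0.269, 0.654, -0.268]
wrist_force: [0.7, -0.1, -0.8]
opening: 1.004
```

Emit:
servo_tool --pt "0 0 0 -5 0 0 1" --pt "0 0 0 -15 0 0 1" --pt "0 0 0 -30 0 0 1" --pt "0 0 0 -50 0 0 1" --pt "0 0 0 -75 0 0 1" --pt "0 0 0 -105 0 0 1" --pt "0 0 0 -140 0 0 1" --pt "0 0 0 -175 0 0 1"

```text
time_s: 11.6
eef_pos: [0.4104, 0.2209, 0.3448]
eef_rot: [0.655, 0.269, 0.653, -0.268]
wrist_force: [0.4, -0.1, 0.7]
opening: 0.998
```

Run:
```python
from h import *
ims={n:ctrl.camera(n)["pixels"] for n in ("scene","side")}
c=[]
for n,x,y in (("scene",350,190),("side",230,130)):
    im=ims[n].copy();cv2.imwrite(f"pics/b_{n}.png",im)
    t=np.linspace(0,6.28,60)
    for r,z in ((.0155,.223),(.031,.128),(.031,.008)):
        p=np.array([proj(n,(.410+r*np.cos(a),.221+r*np.sin(a),z)) for a in t])
        cv2.polylines(im,[np.round(p*16).astype(np.int32)],True,(255,255,0),1,cv2.LINE_AA,4)
    c.append(cv2.resize(im[y:y+150,x:x+133],None,fx=3,fy=3))
cv2.imwrite("pics/g4.png",np.hstack(c))
o,_=state();print(o["eef_pos"],o["q"].round(2))
# pin angles
P=np.array([.766,-.0275])
for p in ((.627,-.247),(.573,.148)): d=np.array(p)-P;print(np.degrees(np.arctan2(d[1],d[0])),np.linalg.norm(d))
```

```text
[0.41236602 0.22149501 0.3481614 ] [ 0.24 -0.16  1.66 -0.    1.63 -0.55]
-122.34433837373983 0.25981002675031617
137.71892370932719 0.26086251168000363
```

View pics/g4.png

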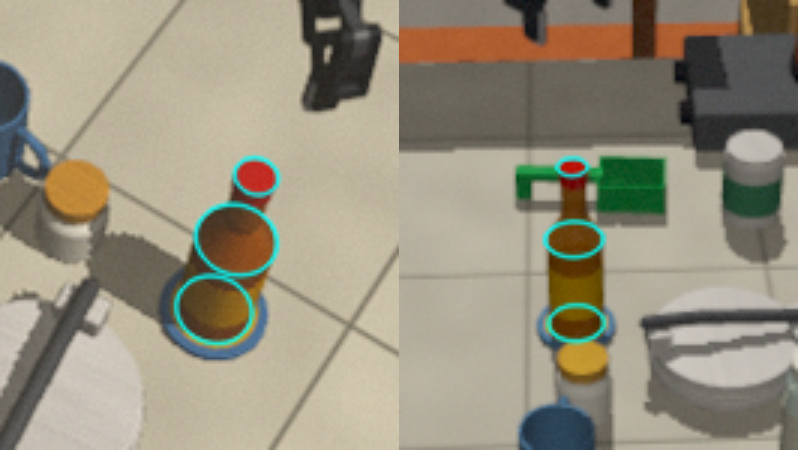

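The bottle stands upright and centred, with the overlay within about 2 mm. Next is the lamp pin.

Run:
```python
from h import *
print(delta((.627,-.247,.40),down(-32.3)))
```

```text
(array([ 1.356e+00, -1.000e-03, -1.200e-02]), array([ -50.7, -182.3,  482.1]))
```

Emit:
servo_tool --pt "0.08 0 0 -15 -10 25 1" --pt "0.22 0 0 -35 -27 70 1" --pt "0.38 0 0 -50 -46 122 1" --pt "0.54 0 0 -50 -66 175 1" --pt "0.7 0 0 -50 -86 228 1" --pt "0.86 0 0 -50 -106 281 1" --pt "1.02 0 0 -50 -126 334 1" --pt "1.16 0 0 -50 -146 387 1"

```text
time_s: 12.7
eef_pos: [0.5852, -0.1561, 0.3993]
eef_rot: [0.4, 0.588, 0.397, -0.58]
wrist_force: [1.1, 0.0, 0.8]
opening: 0.997
```

Run:
```python
from h import *
print(delta((.627,-.247,.40),down(-32.3)))
```

```text
(array([ 0.191, -0.007, -0.009]), array([-0.4, 72.1, 69.5]))
```

Emit:
servo_tool --pt "0.05 0 0 0 20 20 1" --pt "0.1 -0.003 -0.004 0 40 40 1" --pt "0.15 -0.005 -0.007 0 58 57 1" --pt "0.19 -0.007 -0.009 0 68 66 1" --pt "0.19 -0.007 -0.009 0 72 69.5 1" --pt "0.19 -0.007 -0.009 0 72 69.5 1" --pt "0.19 -0.007 -0.009 0 72 69.5 1" --pt "0.19 -0.007 -0.009 0 72 69.5 1"

```text
time_s: 13.7
eef_pos: [0.6269, -0.2464, 0.4]
eef_rot: [0.342, 0.619, 0.342, -0.619]
wrist_force: [-0.6, -0.2, 0.7]
opening: 0.998
```

```bash
cat >> h.py <<'E'
def wsnap(fn):
    o,R=state();c=ctrl.camera("wrist");cv2.imwrite(fn,c["pixels"]);np.savez(fn+".npz",p=o["eef_pos"],R=R,K=c["intrinsics"],T=c["tool_from_camera"]);return o,R,c
def wload(fn): return np.load(fn+".npz")
def wproj(d,X):
    p=d["R"].T@(np.asarray(X)-d["p"]);v=d["K"]@(np.linalg.inv(d["T"])@np.r_[p,1])[:3];return (v[:2]/v[2]).round(1)
def wray(d,px):
    v=np.linalg.solve(d["K"],[px[0],px[1],1.]);T=d["T"];return d["p"]+d["R"]@T[:3,3],d["R"]@(T[:3,:3]@v)
E
python3 - <<'E'
from h import *
o,R,c=wsnap("pics/w2.png");d=wload("pics/w2.png")
print(o["eef_pos"],o["q"].round(2))
print(wproj(d,(.627,-.247,.333)),delta((.627,-.247,.290),down(-32.3)))
E
```

```text
[ 0.62689083 -0.24635868  0.40003201] [-0.55  0.33  1.04  0.    1.77  0.01]
[329.1 238.3] (array([ 0.002, -0.   , -0.   ]), array([110. ,   0.4,   0.4]))
```

View pics/w2.png

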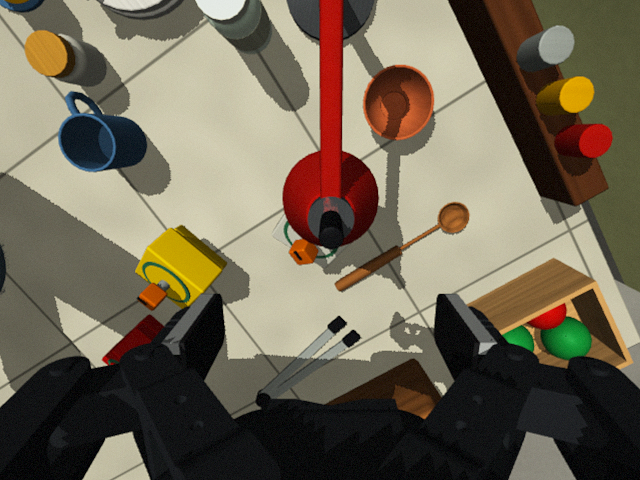

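The pin top is at (331,237) in the wrist view, as predicted, so I'll descend. I'll then cage the pin loosely, with jaws tangential, and sweep.

Emit:
servo_tool --pt "0 0 0 25 0 0 1" --pt "0 0 0 50 0 0 1" --pt "0 0 0 75 0 0 1" --pt "0 0 0 97 0 0 1" --pt "0 0 0 109 0 0 1" --pt "0 0 0 110 0 0 0.2" --pt "0 0 0 110 0 0 -0.42" --pt "0 0 0 110 0 0 -0.42"

```text
time_s: 14.75
eef_pos: [0.6274, -0.2467, 0.2913]
eef_rot: [0.342, 0.62, 0.341, -0.619]
wrist_force: [0.1, -0.4, 0.3]
opening: 0.378
```

```bash
cat > arc.py <<'E'
from h import *
import sys
def arc(a0,a1,n,c=(.766,-.0275),r=.260,z=.29,yoff=90.):
    for k in range(1,n+1):
        a=a0+(a1-a0)*k/n
        p=(c[0]+r*np.cos(np.radians(a)),c[1]+r*np.sin(np.radians(a)),z)
        t,s=delta(p,down(a+yoff));print([float(x) for x in [*t,*s]])
E
python3 - <<'E'
from arc import *
o,_=state();print(o["eef_pos"],o["opening"],o["q"].round(2))
arc(-122.3,-148,8)
E
```

```text
[ 0.62741451 -0.24668171  0.29130854] 0.37786858832031106 [-0.55  0.35  1.23  0.    1.57  0.01]
[0.058, -0.0, -0.002, 1.3, -14.6, 0.2]
[0.114, -0.001, -0.002, 1.2, -29.1, -1.0]
[0.17, -0.001, -0.002, 1.2, -43.5, -3.1]
[0.226, -0.001, -0.002, 1.2, -57.8, -5.9]
[0.282, -0.001, -0.002, 1.2, -71.9, -9.6]
[0.338, -0.001, -0.002, 1.1, -85.8, -14.0]
[0.394, -0.001, -0.002, 1.1, -99.4, -19.3]
[0.45, -0.001, -0.002, 1.1, -112.7, -25.2]
```

Emit:
servo_tool --pt "0.04 0 0 1 -8 0 -0.42" --pt "0.1 0 0 1 -24 0 -0.42" --pt "0.17 0 0 1 -43 -3 -0.42" --pt "0.226 0 0 1 -58 -6 -0.42" --pt "0.28 0 0 1 -72 -10 -0.42" --pt "0.34 0 0 1 -86 -14 -0.42" --pt "0.39 0 0 1 -99 -19 -0.42" --pt "0.45 0 0 1 -113 -25 -0.42"

```text
time_s: 15.75
eef_pos: [0.5455, -0.1655, 0.2912]
eef_rot: [0.195, 0.681, 0.193, -0.679]
wrist_force: [1.5, 0.4, 0.2]
opening: 0.285
```

Run:
```python
from arc import *
o,_=state();print(o["eef_pos"],o["opening"],o["q"].round(2),o["wrist_force"].round(1))
n="scene";im=ctrl.camera(n)["pixels"];cv2.imwrite("pics/s1.png",im[130:430,150:450])
arc(-148,-178,8)
```

```text
[ 0.54548501 -0.16551378  0.29117509] 0.2854762969218825 [-0.5   0.11  1.51  0.    1.52  0.51] [1.5 0.4 0.2]
[0.062, -0.003, -0.003, 1.2, -15.4, -0.4]
[0.128, -0.003, -0.003, 1.2, -32.3, -2.0]
[0.193, -0.003, -0.003, 1.1, -49.1, -4.8]
[0.259, -0.003, -0.002, 1.1, -65.7, -8.6]
[0.324, -0.003, -0.002, 1.1, -82.0, -13.5]
[0.39, -0.003, -0.002, 1.0, -97.9, -19.4]
[0.455, -0.003, -0.002, 1.0, -113.5, -26.4]
[0.52, -0.003, -0.002, 1.0, -128.5, -34.3]
```

View pics/s1.png

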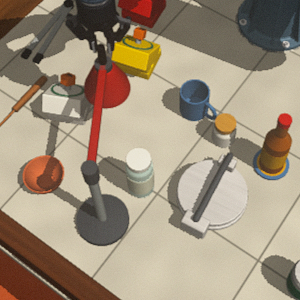

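The lamp follows the fingers, so I'll keep sweeping.

Emit:
servo_tool --pt "0.06 0 0 1 -15 0 -0.42" --pt "0.13 0 0 1 -32 -2 -0.42" --pt "0.19 0 0 1 -49 -5 -0.42" --pt "0.26 0 0 1 -66 -9 -0.42" --pt "0.32 0 0 1 -82 -13.5 -0.42" --pt "0.39 0 0 1 -98 -19 -0.42" --pt "0.455 0 0 1 -113 -26 -0.42" --pt "0.52 0 0 1 -128 -34 -0.42"

```text
time_s: 16.8
eef_pos: [0.5065, -0.0374, 0.291]
eef_rot: [0.013, 0.709, 0.011, -0.705]
wrist_force: [0.0, -0.8, 1.0]
opening: 0.288
```

Run:
```python
from arc import *
o,_=state();print(o["eef_pos"],o["opening"],o["q"].round(2),o["wrist_force"].round(1))
arc(-178,-206,8)
```

```text
[ 0.50645744 -0.03744541  0.29100876] 0.28792605904966206 [-0.31 -0.04  1.66 -0.    1.51  1.23] [ 0.  -0.8  1. ]
[0.06, -0.005, -0.002, 1.0, -16.8, -0.2]
[0.121, -0.005, -0.002, 0.9, -32.6, -1.6]
[0.182, -0.005, -0.002, 0.9, -48.3, -4.0]
[0.243, -0.005, -0.002, 0.9, -63.8, -7.4]
[0.304, -0.005, -0.002, 0.9, -79.1, -11.7]
[0.365, -0.005, -0.002, 0.8, -94.1, -16.9]
[0.426, -0.005, -0.002, 0.8, -108.7, -23.0]
[0.487, -0.005, -0.001, 0.8, -123.0, -30.0]
```

Emit:
servo_tool --pt "0.06 0 0 1 -17 0 -0.42" --pt "0.12 0 0 1 -33 -2 -0.42" --pt "0.18 0 0 1 -48 -4 -0.42" --pt "0.24 0 0 1 -64 -7 -0.42" --pt "0.3 0 0 1 -79 -12 -0.42" --pt "0.365 0 0 1 -94 -17 -0.42" --pt "0.425 0 0 1 -109 -23 -0.42" --pt "0.485 0 0 1 -123 -30 -0.42"

```text
time_s: 17.8
eef_pos: [0.5328, 0.0865, 0.2907]
eef_rot: [-0.158, 0.691, -0.159, -0.687]
wrist_force: [-0.1, -1.8, 0.6]
opening: 0.286
```

Run:
```python
from arc import *
o,_=state();print(o["eef_pos"],o["opening"],o["q"].round(2),o["wrist_force"].round(1))
arc(-206,-223,5)
```

```text
[0.53282308 0.08651221 0.29066135] 0.2860765450230262 [-0.06  0.04  1.59 -0.    1.51  1.97] [-0.1 -1.8  0.6]
[0.061, -0.007, -0.0, 0.7, -15.2, -0.0]
[0.12, -0.007, 0.0, 0.7, -30.5, -1.4]
[0.179, -0.007, 0.0, 0.7, -45.8, -3.7]
[0.239, -0.007, 0.001, 0.7, -60.9, -6.9]
[0.298, -0.007, 0.001, 0.7, -75.7, -11.0]
```

Emit:
servo_tool --pt "0.05 0 0 1 -14 0 -0.42" --pt "0.11 0 0 1 -28 -1 -0.42" --pt "0.16 0 0 1 -41 -3 -0.42" --pt "0.21 0 0 1 -53 -5 -0.42" --pt "0.25 0 0 1 -63 -8 -0.42" --pt "0.28 0 0 1 -71 -10 -0.42" --pt "0.3 0 0 1 -76 -11 -0.42" --pt "0.3 0 0 1 -76 -11 -0.42"

```text
time_s: 18.8
eef_pos: [0.5763, 0.1502, 0.29]
eef_rot: [-0.259, 0.66, -0.26, -0.655]
wrist_force: [0.8, -0.4, -0.3]
opening: 0.291
```

Emit:
servo_tool --pt "0 0 0 0 0 0 0" --pt "0 0 0 0 0 0 1" --pt "0 0 0 0 0 0 1" --pt "0 0 0 0 0 0 1" --pt "0 0 0 -15 0 0 1" --pt "0 0 0 -40 0 0 1" --pt "0 0 0 -75 0 0 1" --pt "0 0 0 -110 0 0 1"

```text
time_s: 19.8
eef_pos: [0.5755, 0.1506, 0.4023]
eef_rot: [-0.26, 0.661, -0.26, -0.655]
wrist_force: [0.5, -0.6, -0.1]
opening: 0.998
```

Run:
```python
from h import *
o,_=state();print(o["eef_pos"],o["opening"],o["q"].round(2),o["wrist_force"].round(1))
wsnap("pics/w3.png");d=wload("pics/w3.png");print(wproj(d,(.573,.148,.333)))
for n in ("scene","side"): cv2.imwrite(f"pics/l_{n}.png",ctrl.camera(n)["pixels"])
```

```text
[0.57550846 0.15055715 0.40226678] 0.9980770406510566 [ 0.06  0.14  1.27 -0.    1.73  2.38] [ 0.5 -0.6 -0.1]
[333.4 239. ]
```

View pics/l_scene.png

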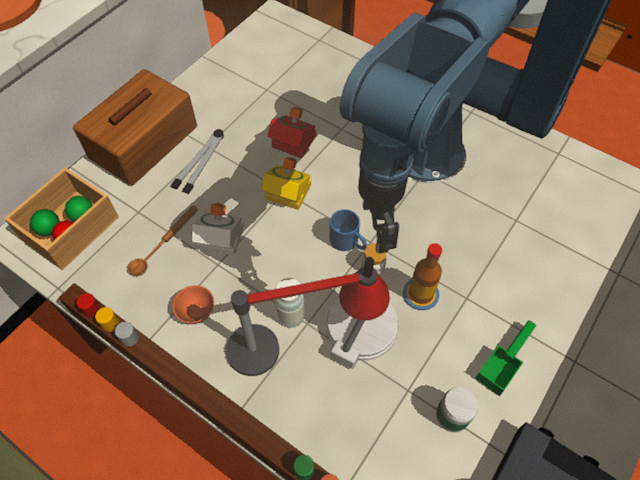

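View pics/l_side.png

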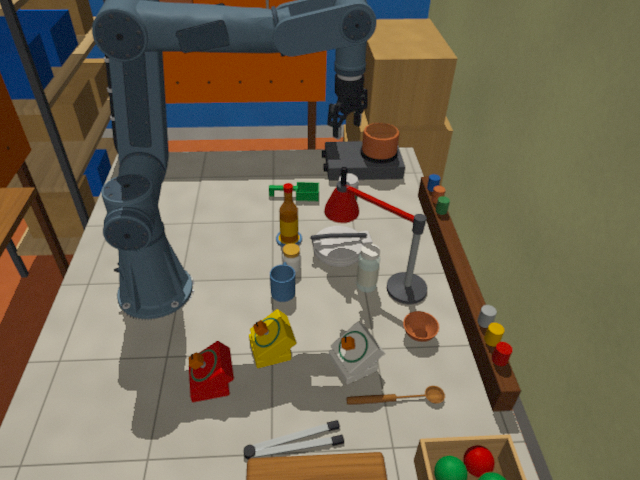

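View pics/w3.png

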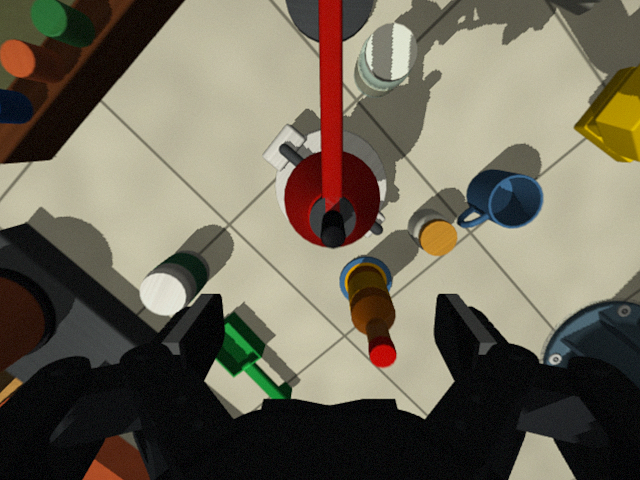

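The lamp pin is at (334,239) in the wrist view, exactly where the press centre predicts. The white timer is now clear at scene (216,230) and side (355,350). The red and yellow look-alikes are at scene (292,135) and (287,185). I'll enlarge the white one.

Run:
```python
import cv2,numpy as np
out=[]
for n,x0,y0 in (("scene",180,190),("side",315,310)):
    im=cv2.imread(f"pics/l_{n}.png")[y0:y0+80,x0:x0+80];s=5
    im=cv2.resize(im,None,fx=s,fy=s,interpolation=cv2.INTER_CUBIC)
    for i in range(0,80,10):
        cv2.putText(im,str(x0+i),(i*s,10),0,.35,(255,0,255),1);cv2.line(im,(i*s,0),(i*s,5),(255,0,255),1)
        cv2.putText(im,str(y0+i),(0,i*s+10),0,.35,(255,0,255),1);cv2.line(im,(0,i*s),(5,i*s),(255,0,255),1)
    out.append(im)
cv2.imwrite("pics/k1.png",np.hstack(out))
```

```text
(no output)
```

View pics/k1.png

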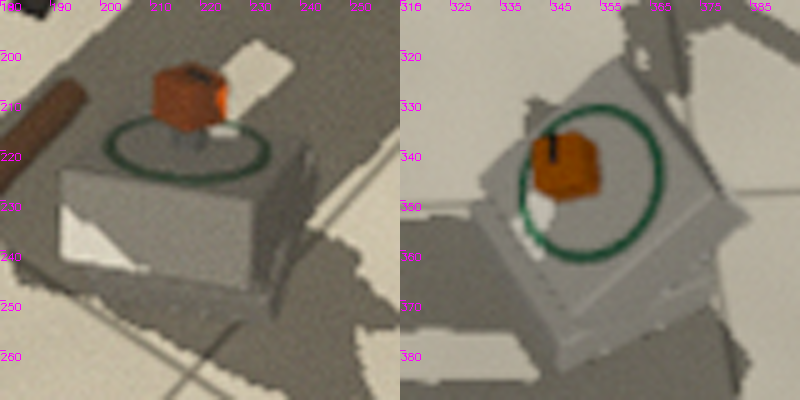

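Run:
```python
from h import *
np.set_printoptions(precision=4,suppress=True)
k=tri((218,209.3),(348,343.3));f=tri((217.6,220),(353.3,346.6))
print(k,f,k-f,np.linalg.norm(k-f))
d=(k-f)/np.linalg.norm(k-f);print("axis",d,"tilt",np.degrees(np.arccos(d[2])),"yaw",np.degrees(np.arctan2(d[1],d[0])))
```

```text
[ 0.5507 -0.3008  0.1008] [ 0.5662 -0.2937  0.077 ] [-0.0155 -0.007   0.0238] 0.029286490540445666
axis [-0.5303 -0.2404  0.813 ] tilt 35.6056242607758 yaw -155.61312758646437
```

Run:
```python
from h import *
print(delta((.50,-.10,.40),down(-133+80)))
```

```text
(array([-1.397, -0.014, -0.002]), array([   3.5,  235.4, -115.1]))
```

Emit:
servo_tool --pt "-0.17 0 0 0 25 -12 1" --pt "-0.35 0 0 0 55 -27 1" --pt "-0.52 0 0 0 86 -42 1" --pt "-0.7 0 0 0 117 -57 1" --pt "-0.87 0 0 0 148 -72 1" --pt "-1.05 0 0 0 178 -87 1" --pt "-1.22 0 0 0 208 -102 1" --pt "-1.4 0 0 0 235 -115 1"

```text
time_s: 20.95
eef_pos: [0.4993, -0.1005, 0.4027]
eef_rot: [0.229, 0.673, 0.225, -0.666]
wrist_force: [0.8, 0.2, 0.2]
opening: 1.002
```

```bash
cat >> h.py <<'E'
def tilted(d,a):
    "tool x = -d, reached from down(a) by the smallest turn"
    x=-np.asarray(d)/np.linalg.norm(d);ax=np.cross([0,0,-1],x);s=np.linalg.norm(ax)
    return Rot.from_rotvec(ax/s*np.arctan2(s,-x[2])).as_matrix()@down(a)
E
python3 - <<'E'
from h import *
o,_=state();print(o["eef_pos"],o["q"].round(2))
d=np.array([-.530,-.240,.813])
print(delta((.47,-.26,.34),down(-53+85)))
E
```

```text
[ 0.49934928 -0.10050457  0.40270977] [-0.43 -0.07  1.48  0.    1.72  0.48]
(array([-1.475,  0.   , -0.013]), array([ 62.7, 108.2, 120.8]))
```

Emit:
servo_tool --pt "-0.17 0 0 7 12 14 1" --pt "-0.35 0 0 15 27 30 1" --pt "-0.52 0 0 23 40 45 1" --pt "-0.7 0 0 31 54 60 1" --pt "-0.87 0 0 39 67 75 1" --pt "-1.05 0 0 47 81 90 1" --pt "-1.22 0 0 55 95 106 1" --pt "-1.4 0 0 62 108 121 1"

```text
time_s: 21.95
eef_pos: [0.4691, -0.2603, 0.3395]
eef_rot: [0.609, 0.366, 0.603, -0.363]
wrist_force: [-0.2, 0.2, 0.1]
opening: 0.998
```

Run:
```python
from h import *
o,_=state();print(o["eef_pos"],o["q"].round(2))
d=np.array([-.530,-.240,.813]);k=np.array([.5507,-.3008,.103])
print(k+.13*d,delta(k+.13*d,tilted(d,80)))
```

```text
[ 0.46909688 -0.2603094   0.3395028 ] [-0.73  0.01  1.52  0.01  1.6  -1.22]
[ 0.4818  -0.332    0.20869] (array([-0.877, -0.309,  0.553]), array([131. , -23.6,  68.5]))
```

Emit:
servo_tool --pt "-0.13 -0.045 0.08 20 -3 10 1" --pt "-0.26 -0.09 0.16 40 -7 20 1" --pt "-0.39 -0.14 0.25 60 -11 31 1" --pt "-0.52 -0.185 0.33 80 -14 41 1" --pt "-0.65 -0.23 0.41 100 -18 52 1" --pt "-0.78 -0.275 0.49 118 -21 61 1" --pt "-0.877 -0.309 0.553 131 -24 68 1" --pt "-0.877 -0.309 0.553 131 -24 68 1"

```text
time_s: 22.95
eef_pos: [0.4797, -0.3317, 0.2061]
eef_rot: [0.858, 0.168, 0.483, 0.047]
wrist_force: [-0.3, -0.4, 0.2]
opening: 1.002
```

Run:
```python
from h import *
o,R,c=wsnap("pics/w4.png");dd=wload("pics/w4.png")
d=np.array([-.530,-.240,.813]);k=np.array([.5507,-.3008,.103])
print(o["eef_pos"],o["q"].round(2),delta(k+.13*d,tilted(d,80)))
print(wproj(dd,k),wproj(dd,k-.03*d))
```

```text
[ 0.47971534 -0.33165252  0.20608986] [-1.19  0.1   1.83  0.65  1.31 -2.78] (array([-0.004, -0.001, -0.001]), array([-0.3,  0.1,  1.8]))
[330.1 222.3] [329.9 214.9]
```

View pics/w4.png

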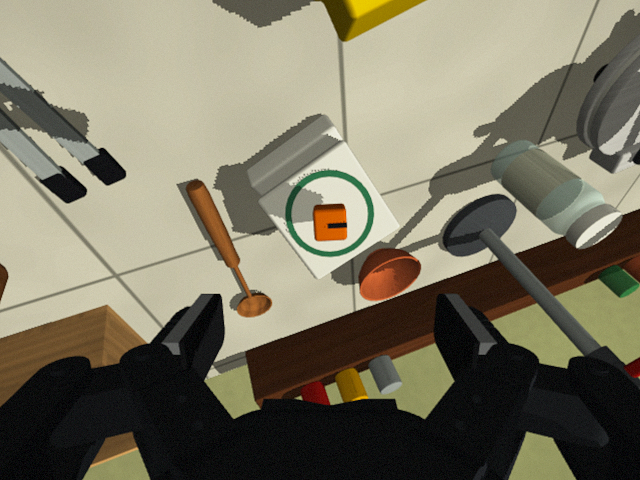

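The wrist view looks square onto the white timer: orange key head at (330,222), dial ring centre at (330,213), with the black mark pointing right. That matches the prediction. Next I'll measure the head's angle in an enlarged crop.

Run:
```python
from h import *
im=cv2.imread("pics/w4.png")
hsv=cv2.cvtColor(im,cv2.COLOR_BGR2HSV)
m=((hsv[...,0]<18)&(hsv[...,1]>190)&(hsv[...,2]>120)).astype(np.uint8);m[:195]=0;m[248:]=0;m[:,:305]=0;m[:,355:]=0
m=cv2.morphologyEx(m,cv2.MORPH_CLOSE,np.ones((7,7)))
c=max(cv2.findContours(m,0,2)[0],key=cv2.contourArea);print(cv2.minAreaRect(c),cv2.boundingRect(c))
cv2.imwrite("pics/k2.png",cv2.resize(im[160:270,270:400],None,fx=6,fy=5.4,interpolation=cv2.INTER_CUBIC))
```

```text
((330.0778503417969, 223.74513244628906), (31.688169479370117, 31.376277923583984), 86.42366790771484) (314, 207, 33, 34)
```

View pics/k2.png

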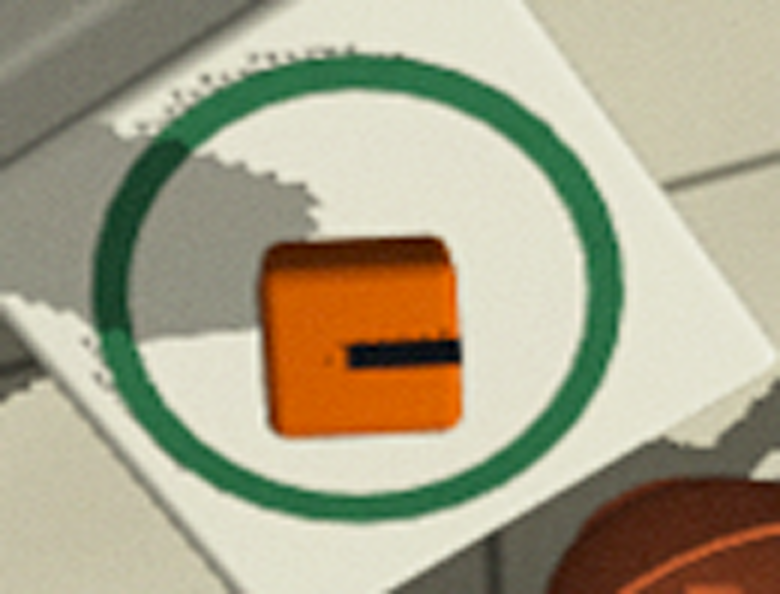

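Run:
```python
from h import *
o,R=state()
d=-R[:,0]; up=np.array([0,0,1])-d*d[2]; u=R.T@up
print("uphill img angle cw from right",np.degrees(np.arctan2(u[2],u[1])))
k=np.array([.5507,-.3008,.103]);dd=wload("pics/w4.png")
f=k-.03*d
print(d, wproj(dd,f), wproj(dd,f+.05*up/np.linalg.norm(up)))
Rt=R@Rot.from_rotvec([-.035,0,0]).as_matrix()
print(delta(k-.017*d,Rt))
```

```text
uphill img angle cw from right 55.257633236961176
[-0.52897642 -0.24123649  0.813627  ] [330.  214.8] [359.  255.8]
(array([-0.035,  0.   ,  0.   ]), array([146.6,   0. ,   2. ]))
```

The mark's direction relative to the box edges suggests the key starts at about 0.55 rad, so it needs about 2.7 rad of turn. Joint 6 at -2.8 leaves room for that in one grasp. Next I'll approach along the key axis.

Emit:
servo_tool --pt "-0.01 0 0 20 0 1 1" --pt "-0.02 0 0 45 0 2 1" --pt "-0.035 0 0 70 0 2 1" --pt "-0.035 0 0 95 0 2 1" --pt "-0.035 0 0 118 0 2 1" --pt "-0.035 0 0 135 0 2 1" --pt "-0.035 0 0 145 0 2 1" --pt "-0.035 0 0 146.5 0 2 1"

```text
time_s: 24.0
eef_pos: [0.5598, -0.2963, 0.0892]
eef_rot: [0.861, 0.152, 0.482, 0.055]
wrist_force: [0.3, 0.2, 0.2]
opening: 1.002
```

Run:
```python
from h import *
o,R,c=wsnap("pics/w5.png");dd=wload("pics/w5.png")
k=np.array([.5507,-.3008,.103]);d=-R[:,0]
print(o["eef_pos"],o["q"].round(2),o["wrist_force"].round(1),wproj(dd,k+.012*d))
print(R.T@(k-o["eef_pos"])*1000)
```

```text
[ 0.5598417  -0.29629901  0.08919238] [-1.01  0.33  1.83  0.74  1.03 -2.85] [0.3 0.2 0.2] [329.3 300.7]
[-17.15590961  -0.38842568  -0.06290318]
```

View pics/w5.png

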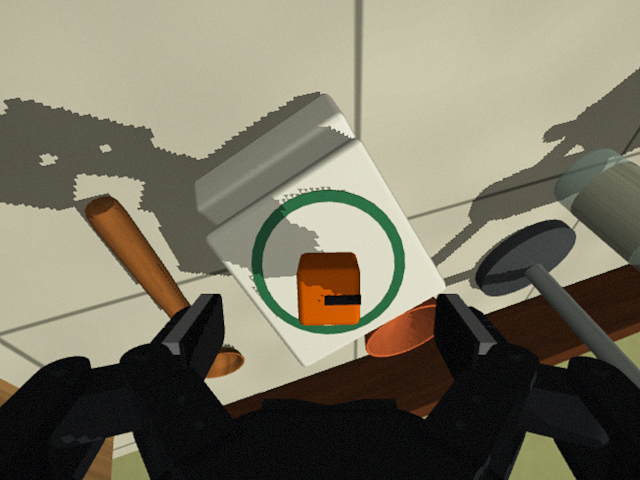

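The key head is centred between the fingers: seen at (329,300), predicted (329,301). Closing.

Emit:
servo_tool --pt "0 0 0 0 0 0 -1" --pt "0 0 0 0 0 0 -1" --pt "0 0 0 0 0 0 -1" --pt "0 0 0 0 0 0 -1" --pt "0 0 0 0 0 0 -1" --pt "0 0 0 0 0 0 -1" --pt "0 0 0 0 0 0 -1" --pt "0 0 0 0 0 0 -1"

```text
time_s: 25.05
eef_pos: [0.5598, -0.2968, 0.0895]
eef_rot: [0.861, 0.152, 0.482, 0.055]
wrist_force: [-1.0, -1.5, 2.2]
opening: 0.001
```

Run:
```python
from h import *
o,R,c=wsnap("pics/w6.png")
print(o["eef_pos"],o["q"].round(2),o["wrist_force"].round(1),(R.T@o["torque"]).round(2),o["opening"])
```

```text
[ 0.55983767 -0.29680083  0.08951432] [-1.01  0.33  1.83  0.74  1.03 -2.85] [-1.  -1.5  2.2] [ 0.02  0.24 -0.22] 0.0009329553574279554
```

View pics/w6.png

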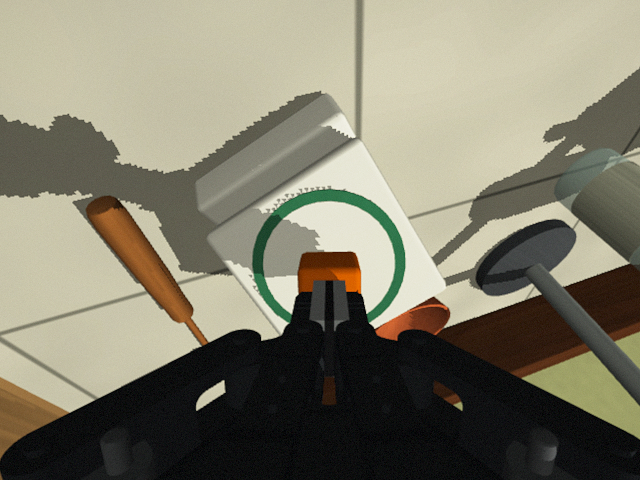

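The fingers shut without catching the head, so I'll check from outside.

Run:
```python
from h import *
o,R=state()
out=[]
for n,x0,y0 in (("scene",160,150),("side",290,270)):
    im=ctrl.camera(n)["pixels"];cv2.imwrite(f"pics/m_{n}.png",im)
    print(n,proj(n,o["eef_pos"]))
    im=im.copy();p=proj(n,o["eef_pos"]);cv2.circle(im,(int(round(p[0])),int(round(p[1]))),1,(255,0,255),-1)
    out.append(cv2.resize(im[y0:y0+120,x0:x0+120],None,fx=3.33,fy=4,interpolation=cv2.INTER_CUBIC))
cv2.imwrite("pics/k3.png",np.hstack(out))
w=cv2.imread("pics/w5.png")[235:345,270:390];cv2.imwrite("pics/k4.png",cv2.resize(w,None,fx=5,fy=5,interpolation=cv2.INTER_CUBIC))
```

```text
scene [217.40150696 215.10041501]
side [351.02562183 344.56929808]
```

View pics/k3.png

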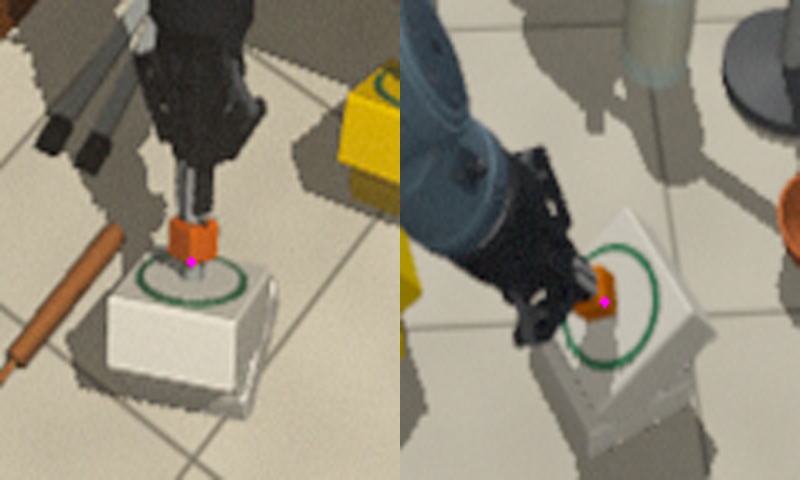

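View pics/k4.png

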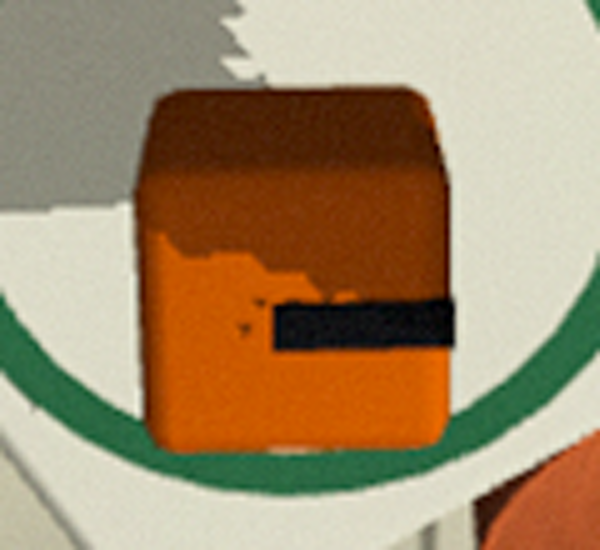

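Run:
```python
from h import *
o,R=state()
t=tri((218.6,205.5),(345,343.7));print(t,R.T@(t-o["eef_pos"])*1000)
k=np.array([.5507,-.3008,.103])
for n in("scene","side"): print(n,[ (x,proj(n,o["eef_pos"]+R[:,0]*x*1e-3).round(1)) for x in (-40,-30,-20,-10,0)])
w=cv2.imread("pics/w6.png")[230:350,260:400];cv2.imwrite("pics/k5.png",cv2.resize(w,None,fx=5,fy=5,interpolation=cv2.INTER_CUBIC))
```

```text
[ 0.54257268 -0.3047904   0.1048529 ] [-23.57384561  -3.67249008  -5.43482464]
scene [(-40, array([218.1, 200.2])), (-30, array([217.9, 204. ])), (-20, array([217.7, 207.7])), (-10, array([217.6, 211.4])), (0, array([217.4, 215.1]))]
side [(-40, array([343.8, 340. ])), (-30, array([345.7, 341.2])), (-20, array([347.5, 342.3])), (-10, array([349.3, 343.5])), (0, array([351. , 344.6]))]
```

View pics/k5.png

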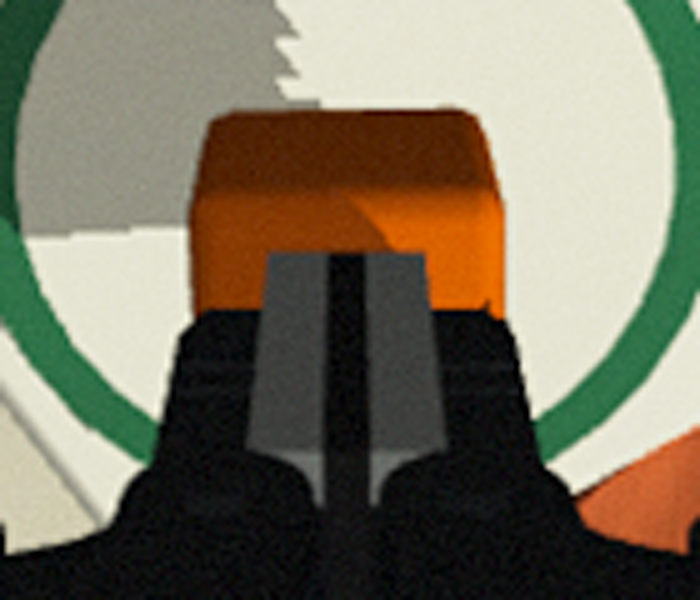

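The outside views show the shut fingertips resting just above the head's top, about 28 mm behind the reported TCP. The fingers are effectively shorter than I assumed, so I'll open, go about 27 mm deeper and close again.

Emit:
servo_tool --pt "0 0 0 -3 0 0 1" --pt "0 0 0 -3 0 0 1" --pt "0 0 0 -3 0 0 1" --pt "0 0 0 -3 0 0 1" --pt "0 0 0 5 0 0 1" --pt "0 0 0 13 0 0 1" --pt "0 0 0 21 0 0 1" --pt "0 0 0 25 0 0 1"

```text
time_s: 26.2
eef_pos: [0.5731, -0.2901, 0.0682]
eef_rot: [0.861, 0.152, 0.482, 0.055]
wrist_force: [0.1, -0.7, 0.0]
opening: 1.0
```

Run:
```python
from h import *
o,R,c=wsnap("pics/w7.png")
k=np.array([.5507,-.3008,.103])
print(o["q"].round(2),o["wrist_force"].round(1),R.T@(k-o["eef_pos"])*1000)
out=[]
for n,x0,y0 in (("scene",160,150),("side",290,270)):
    im=ctrl.camera(n)["pixels"]
    out.append(cv2.resize(im[y0:y0+120,x0:x0+120],None,fx=3.33,fy=4,interpolation=cv2.INTER_CUBIC))
cv2.imwrite("pics/k6.png",np.hstack(out))
```

```text
[-0.99  0.37  1.82  0.76  0.99 -2.86] [ 0.1 -0.7  0. ] [-42.74649797  -0.36926342   0.18323541]
```

View pics/w7.png

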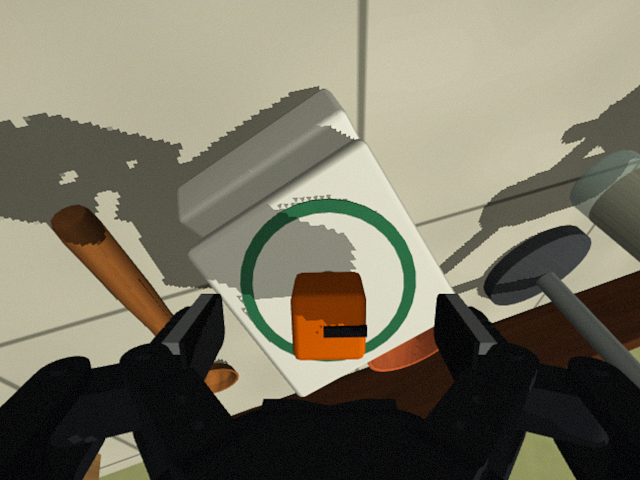

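View pics/k6.png

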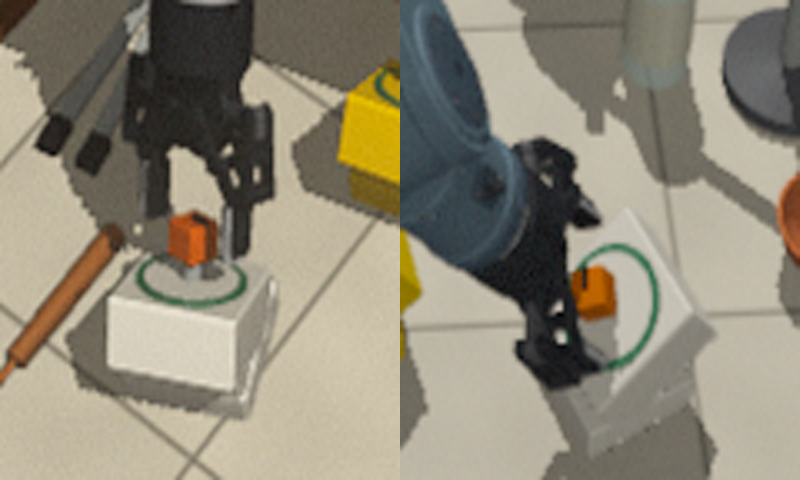

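The head now sits between the finger pads. I'll advance 3 mm and close.

Emit:
servo_tool --pt "0 0 0 3 0 0 1" --pt "0 0 0 3 0 0 -1" --pt "0 0 0 3 0 0 -1" --pt "0 0 0 3 0 0 -1" --pt "0 0 0 3 0 0 -1" --pt "0 0 0 3 0 0 -1" --pt "0 0 0 3 0 0 -1" --pt "0 0 0 3 0 0 -1"

```text
time_s: 27.35
eef_pos: [0.5746, -0.2899, 0.0667]
eef_rot: [0.861, 0.152, 0.482, 0.055]
wrist_force: [-5.2, 0.3, 5.5]
opening: 0.316
```

Run:
```python
from h import *
o,R,c=wsnap("pics/w8.png")
print(o["q"].round(2),o["wrist_force"].round(1),(R.T@o["torque"]).round(2),o["opening"])
```

```text
[-0.98  0.38  1.82  0.76  0.99 -2.86] [-5.2  0.3  5.5] [0.05 0.57 0.04] 0.3159883629972004
```

View pics/w8.png

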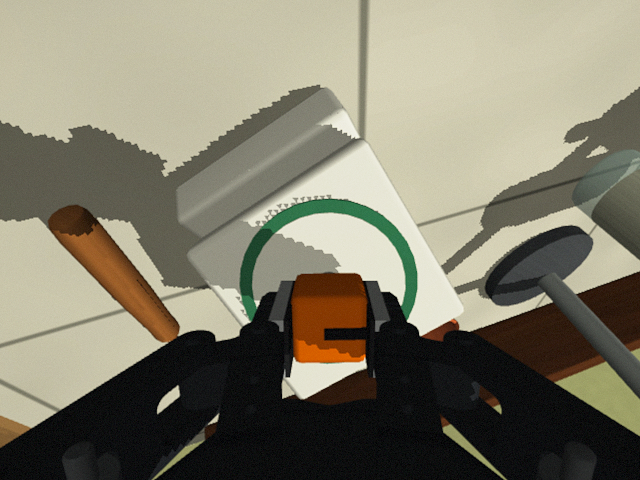

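The key is gripped (opening 0.316, about 28 mm). Next I'll wind clockwise, which is a positive turn about tool x.

Emit:
servo_tool --pt "0.05 0 0 0 0 0 -1" --pt "0.15 0 0 0 0 0 -1" --pt "0.27 0 0 0 0 0 -1" --pt "0.39 0 0 0 0 0 -1" --pt "0.51 0 0 0 0 0 -1" --pt "0.63 0 0 0 0 0 -1" --pt "0.73 0 0 0 0 0 -1" --pt "0.8 0 0 0 0 0 -1"

```text
time_s: 28.4
eef_pos: [0.5745, -0.2903, 0.0665]
eef_rot: [0.734, 0.476, 0.466, -0.138]
wrist_force: [-3.3, -0.3, 2.0]
opening: 0.319
```

Run:
```python
from h import *
o,R,c=wsnap("pics/w9.png")
k=np.array([.5507,-.3008,.103])
print(o["q"].round(2),o["wrist_force"].round(1),(R.T@o["wrist_force"]).round(1),(R.T@o["torque"]).round(2),o["opening"],R.T@(k-o["eef_pos"])*1000,-R[:,0])
```

```text
[-0.98  0.38  1.82  0.76  0.98 -2.06] [-3.3 -0.3  2. ] [-3.4 -1.2 -1.3] [-0.09  0.1  -0.63] 0.31935744311473757 [-44.81400676   0.06728301  -0.26925367] [-0.52859069 -0.24061866  0.81406053]
```

View pics/w9.png

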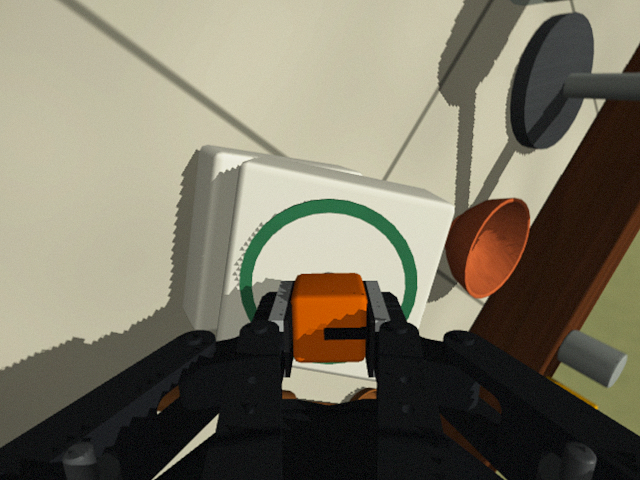

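The key follows the fingers, with the mark still at the right in the tool view. Continuing.

Emit:
servo_tool --pt "0.06 0 0 0 0 0 -1" --pt "0.18 0 0 0 0 0 -1" --pt "0.31 0 0 0 0 0 -1" --pt "0.44 0 0 0 0 0 -1" --pt "0.57 0 0 0 0 0 -1" --pt "0.7 0 0 0 0 0 -1" --pt "0.82 0 0 0 0 0 -1" --pt "0.9 0 0 0 0 0 -1"

```text
time_s: 29.45
eef_pos: [0.5742, -0.2904, 0.0663]
eef_rot: [0.452, 0.748, 0.359, -0.328]
wrist_force: [-4.3, 1.1, 3.3]
opening: 0.315
```

Emit:
servo_tool --pt "0.05 0 0 0 0 0 -1" --pt "0.15 0 0 0 0 0 -1" --pt "0.26 0 0 0 0 0 -1" --pt "0.37 0 0 0 0 0 -1" --pt "0.48 0 0 0 0 0 -1" --pt "0.58 0 0 0 0 0 -1" --pt "0.66 0 0 0 0 0 -1" --pt "0.7 0 0 0 0 0 -1"

```text
time_s: 30.45
eef_pos: [0.5739, -0.2903, 0.0661]
eef_rot: [0.168, 0.858, 0.225, -0.431]
wrist_force: [-4.7, 0.7, 4.9]
opening: 0.314
```

Run:
```python
from h import *
o,R,c=wsnap("pics/w10.png")
k=np.array([.5507,-.3008,.103])
d=-R[:,0]; up=np.array([0,0,1])-d*d[2]; u=R.T@up
print("uphill cw from tool y",np.degrees(np.arctan2(u[2],u[1])))
print(o["q"].round(2),(R.T@o["wrist_force"]).round(1),(R.T@o["torque"]).round(2),o["opening"],R.T@(k-o["eef_pos"])*1000)
```

```text
uphill cw from tool y -80.58887604163931
[-0.98  0.38  1.82  0.76  0.98 -0.45] [-6.2 -2.6 -0. ] [-0.05 -0.8  -0.22] 0.31388375497271187 [-4.48162816e+01  8.70878298e-03 -6.66014178e-01]
```

View pics/w10.png

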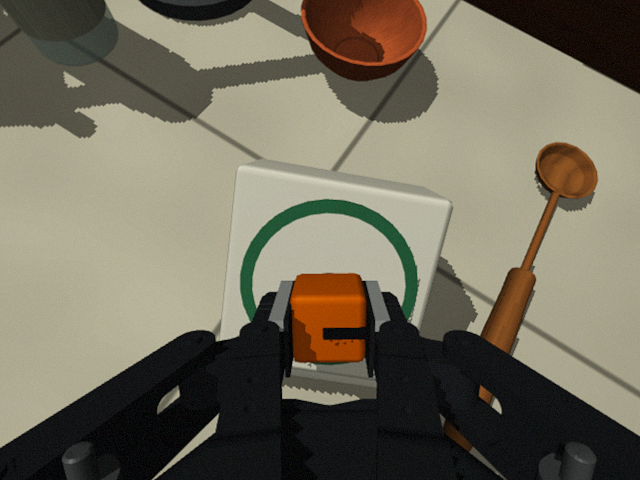

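Emit:
servo_tool --pt "0.04 0 0 0 0 0 -1" --pt "0.08 0 0 0 0 0 -1" --pt "0.12 0 0 0 0 0 -1" --pt "0.16 0 0 0 0 0 -1" --pt "0.2 0 0 0 0 0 -1" --pt "0.22 0 0 0 0 0 -1" --pt "0.22 0 0 0 0 0 -1" --pt "0.22 0 0 0 0 0 -1"

```text
time_s: 31.5
eef_pos: [0.5738, -0.2903, 0.0661]
eef_rot: [0.073, 0.871, 0.176, -0.453]
wrist_force: [-4.6, 1.8, 4.4]
opening: 0.314
```

Run:
```python
from h import *
o,R=state()
print(o["q"].round(3),(R.T@o["wrist_force"]).round(1),(R.T@o["torque"]).round(3),o["joint_efforts"].round(2)[5],o["opening"])
```

```text
[-0.983  0.378  1.821  0.758  0.984 -0.23 ] [-5.6 -3.5  0.5] [-0.051 -0.822 -0.045] 0.02 0.31418540170848835
```

Emit:
servo_tool --pt "0.02 0 0 0 0 0 -1" --pt "0.04 0 0 0 0 0 -1" --pt "0.06 0 0 0 0 0 -1" --pt "0.08 0 0 0 0 0 -1" --pt "0.1 0 0 0 0 0 -1" --pt "0.1 0 0 0 0 0 -1" --pt "0.1 0 0 0 0 0 -1" --pt "0.1 0 0 0 0 0 -1"

```text
time_s: 32.5
eef_pos: [0.5738, -0.2903, 0.0661]
eef_rot: [0.029, 0.873, 0.153, -0.461]
wrist_force: [-4.8, 1.5, 3.9]
opening: 0.316
```

Run:
```python
from h import *
o,R=state()
print(o["q"].round(3)[5],(R.T@o["wrist_force"]).round(1),(R.T@o["torque"]).round(3),o["joint_efforts"].round(2)[5],o["opening"])
```

```text
-0.13 [-5.4 -3.2  1.3] [ 0.052 -0.823  0.001] -0.02 0.31624523639180013
```

Emit:
servo_tool --pt "0.02 0 0 0 0 0 -1" --pt "0.04 0 0 0 0 0 -1" --pt "0.06 0 0 0 0 0 -1" --pt "0.08 0 0 0 0 0 -1" --pt "0.1 0 0 0 0 0 -1" --pt "0.1 0 0 0 0 0 -1" --pt "0.1 0 0 0 0 0 -1" --pt "0.1 0 0 0 0 0 -1"

```text
time_s: 33.5
eef_pos: [0.5737, -0.2902, 0.0661]
eef_rot: [-0.013, 0.874, 0.131, -0.469]
wrist_force: [-5.4, 0.7, 2.7]
opening: 0.314
```

Run:
```python
from h import *
o,R=state()
print(o["q"].round(3)[5],(R.T@o["wrist_force"]).round(1),(R.T@o["torque"]).round(3),o["joint_efforts"].round(2)[5],o["opening"])
```

```text
-0.032 [-4.9 -2.3  2.8] [-2.672 -0.972  0.024] 2.66 0.31391198035075846
```

Torque about the key axis jumped to -2.7 N m, so the stop is reached. I'll ease back slightly, open and retract.

Emit:
servo_tool --pt "-0.03 0 0 0 0 0 -1" --pt "-0.05 0 0 0 0 0 -1" --pt "-0.05 0 0 0 0 0 -0.2" --pt "-0.05 0 0 0 0 0 0.5" --pt "-0.05 0 0 0 0 0 1" --pt "-0.05 0 0 0 0 0 1" --pt "-0.05 0 0 0 0 0 1" --pt "-0.05 0 0 -5 0 0 1"

```text
time_s: 34.5
eef_pos: [0.5709, -0.2911, 0.07]
eef_rot: [0.008, 0.874, 0.142, -0.465]
wrist_force: [0.4, -0.0, 0.7]
opening: 1.002
```

Emit:
servo_tool --pt "0 0 0 -10 0 0 1" --pt "0 0 0 -25 0 0 1" --pt "0 0 0 -45 0 0 1" --pt "0 0 0 -70 0 0 1" --pt "0 0 0 -95 0 0 1" --pt "0 0 0 -120 0 0 1" --pt "0 0 0 -140 0 0 1" --pt "0 0 0 -150 0 0 1"

```text
time_s: 35.5
eef_pos: [0.4914, -0.3286, 0.1944]
eef_rot: [0.009, 0.874, 0.141, -0.465]
wrist_force: [0.1, 0.5, -0.3]
opening: 1.001
```

Run:
```python
from h import *
o,R,c=wsnap("pics/w11.png")
d=-R[:,0]; up=np.array([0,0,1])-d*d[2]; u=R.T@up
print("uphill cw from tool y",np.degrees(np.arctan2(u[2],u[1])),o["q"].round(2),o["wrist_force"].round(1))
for n in ("scene","side"): cv2.imwrite(f"pics/f_{n}.png",ctrl.camera(n)["pixels"])
dd=wload("pics/w11.png");k=np.array([.5507,-.3008,.103]);print(wproj(dd,k))
```

```text
uphill cw from tool y -101.47132781743535 [-1.16  0.12  1.83  0.65  1.27 -0.04] [ 0.1  0.5 -0.3]
[326.9 221.8]
```

View pics/w11.png

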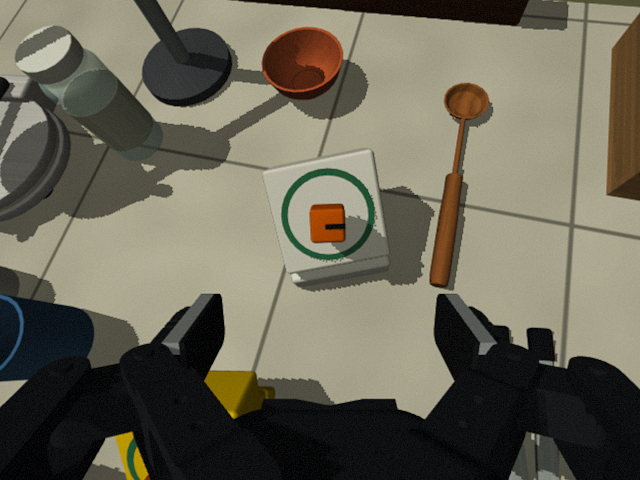

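View pics/f_scene.png

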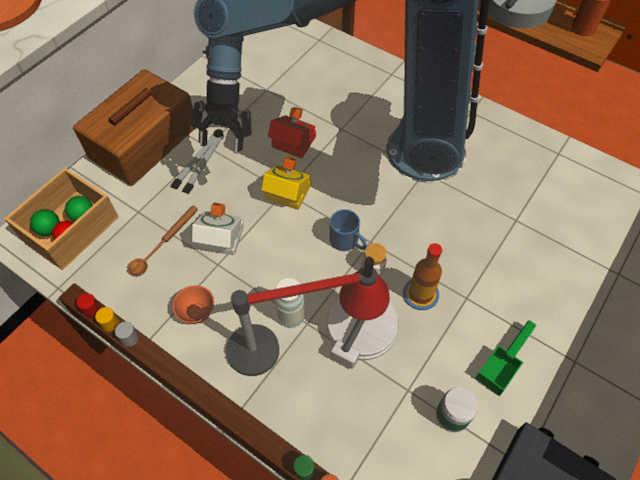

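View pics/f_side.png

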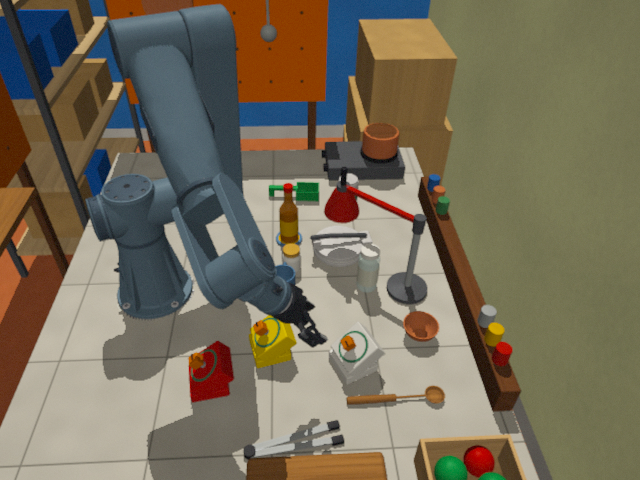

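Run:
```python
from h import *
def ang(fn,box):
    d=wload(fn);im=cv2.imread(fn).astype(int);x0,y0,x1,y1=box
    s=im[y0:y1,x0:x1];m=((s.sum(2)<120)).astype(np.uint8)
    c=max(cv2.findContours(m,0,1)[0],key=cv2.contourArea);ys,xs=np.nonzero(cv2.drawContours(m*0,[c],-1,1,-1))
    P=np.c_[xs,ys].astype(float);v=np.linalg.svd(P-P.mean(0))[2][0];v*=np.sign(v[0])
    R=d["R"];k=-R[:,0];up=np.array([0,0,1])-k*k[2];u=R.T@up
    a=np.degrees(np.arctan2(v[1],v[0]));b=np.degrees(np.arctan2(u[2],u[1]));print(fn,len(P),P.mean(0)+[x0,y0],a,b,a-b);return a-b
a=ang("pics/w4.png",(316,205,347,243));b=ang("pics/w11.png",(311,205,345,243));print(np.radians(b-a))
```

```text
pics/w4.png 74 [336.63513514 225.04054054] -4.509053761246788 55.07992455130879 -59.58897831255558
pics/w11.png 118 [336.59322034 226.40677966] 4.09503699501069 -101.47132781743535 105.56636481244604
2.882504514792259
```

Run:
```python
from h import *
c=[]
for n,x,y in (("scene",300,210),("side",260,150)):
    im=cv2.imread(f"pics/f_{n}.png");t=np.linspace(0,6.28,60)
    for cx,cy,r,z,col in ((.410,.221,.0155,.223,(255,255,0)),(.410,.221,.045,.008,(255,0,255)),(.573,.148,.009,.333,(0,255,0)),(.573,.148,.085,.046,(0,255,0))):
        p=np.array([proj(n,(cx+r*np.cos(a),cy+r*np.sin(a),z)) for a in t])
        cv2.polylines(im,[np.round(p*16).astype(np.int32)],True,col,1,cv2.LINE_AA,4)
    c.append(cv2.resize(im[y:y+160,x:x+150],None,fx=2.66,fy=3))
cv2.imwrite("pics/fin.png",np.hstack(c))
```

```text
(no output)
```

View pics/fin.png

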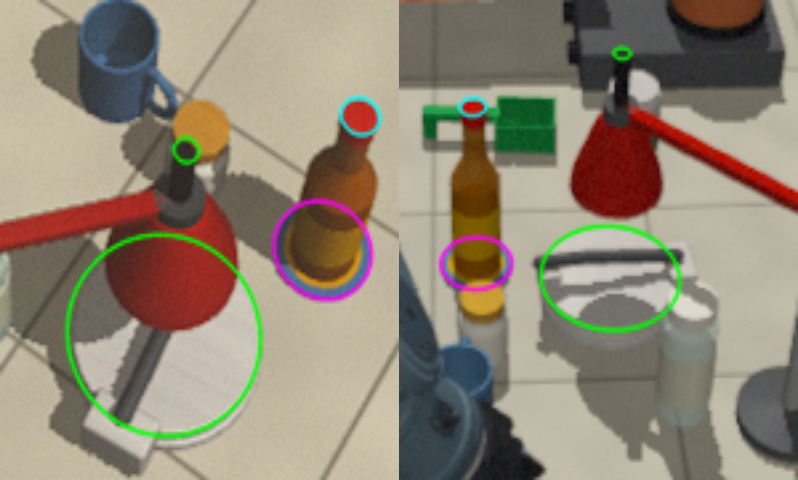

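The pin and bottle overlays match. The press outline is off by only a few mm, and forces are near zero, so I'll hand in.

Run:
```python
from bench import ctrl
o=ctrl.get_obs();print(o["time_s"],o["wrist_force"].round(2),abs(o["dq"]).max());print(ctrl.hand_in())
```

```text
35.65 [-1.   -1.31 -0.08] 0.021090933451163286
the job is handed in; nothing more can be done
None
```

I finished all three steps in order and handed the job in at 35.65 s of the 72 s allowed; the hand-in gave no verdict.

- **Bottle:** I set it down with about 15 N on the coaster and let go. In the last pictures it stands upright, within about 2 mm of the coaster's centre.
- **Lamp:** I swung it by the handle, held loosely between the fingers, and let go. The handle pin sits where I estimated the press's middle. That estimate differs by a few mm between the two cameras, against the 30 mm allowed.
- **Key:** I wound the white timer's key clockwise by about 2.8 rad. The turning torque then jumped from almost nothing to 2.7 N m, which I took as the stop. I eased back 0.05 rad before letting go. The key must have started at 0.5 rad or more, so it should be at about 3.3 rad. The pictures gave 2.88 rad of turn and joint 6 about 2.8; I can't read the key's angle directly.

**What went wrong:** My first grasp of the key closed just above its head, because the fingertips were about 28 mm short of the reported tool point. I opened, went deeper, and the second grasp held. Because of this, I may have gripped the bottle on or near the cap instead of lower on the neck; it held firmly.

At the end the gripper was open and clear of everything. Force readings were about 1 N, and nothing else on the table looked moved, though I only compared the pictures by eye.

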